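# Gauge pressed herb bars and hang the tally

### The job

Check the thickness of every pressed herb bar on the counter, from the thinnest to the thickest: lay one end of the bar flat on the base of the thickness gauge under its foot, gently press the gauge's knob down until the cushioned foot rests firmly on the bar and keep it there for about half a second, then let the foot spring back up. Put every bar flat on the floor of the steel tray, not on top of one another; when all are checked and in the tray, hang the wooden tally by its eye on the hook of the hook stand and leave it hanging there. Press without crushing a bar, and do not knock over the clear jar or the white canister.

Things in the scene. Friction and masses are not known exactly. Their poses are not given: they have to be found in the camera images.
- bar_thin: brown pressed herb bar, 140 x 44 x 16 mm (long axis x, thickness along z), about 172 g; origin at the centre of its underside; lies flat on the counter at the start; absent (None) in some starts
- bar_mid: brown pressed herb bar, 140 x 44 x 24 mm (long axis x, thickness along z), about 188 g; origin at the centre of its underside; lies flat on the counter at the start; absent (None) in some starts
- bar_thick: brown pressed herb bar, 140 x 44 x 32 mm (long axis x, thickness along z), about 204 g; origin at the centre of its underside; lies flat on the counter at the start; absent (None) in some starts
- gauge: thickness gauge, fixed. Origin on the counter, under the foot's axis. Dark steel base plate 12 mm thick, reaching from x = -50 to +90 mm and y = -110 to +110 mm; a column with a dial, 166 mm high, stands at x = +66 to +88 mm, and an arm 26 mm wide (y), z = 91 to 109 mm, reaches from it to x = -18 mm over the foot. A bar lying along y slides under the foot from the -y or +y side
- gauge_foot: foot of the gauge: steel disc 28 mm across, its flat underside 70 mm above the counter (58 mm above the base plate) when up, at the lower end of a 10 mm spindle that passes through the arm to a black press knob on top. The foot is cushioned: after touching a bar it gives up to 6 mm (1.5 N at first touch, 4 N at 6 mm), then is rigid. Its origin coincides with the gauge's origin when up
- gauge_knob (a point): centre of the flat top of the black press knob (36 mm across, 12 mm thick), 174 mm above the counter when up, on the foot's axis; it moves with the spindle
- gauge_travel (a joint): how far knob and spindle have been pushed down, m: 0 up, 0.052 at the lower stop. A spring pushes them up, about 3 N at 0 and 5.5 N at 0.045, and brings them back when let go. With a bar on the base plate the foot first touches it at 0.058 minus the thickness (0.042, 0.034, 0.026 for the 16, 24, 32 mm bars); press 2 to 5 mm further
- tray: stainless steel tray, fixed, outside 200 (x) x 260 (y) x 30 mm high, walls and floor 4 mm thick; origin at the centre of its underside; holds three bars side by side along x, 77 mm apart
- tally: dark wooden tally plate 112 x 52 x 12 mm (long axis x), 50 g, lying flat on the counter at the start; origin at the centre of its underside; through it goes a 26 mm square eye, its centre at x = +36 mm; the strip beyond the eye is 7 mm wide
- tally_eye (a point): centre of the tally's square eye, at mid-thickness
- hook: steel hook stand, fixed; origin on the counter under its post (14 mm thick, 172 mm high; round base 90 mm across, 12 mm thick). From the post's top an 8 mm round bar runs out along the stand's -x, its centre line falling from z = 170 mm to z = 150 mm at x = -42 mm, then turns up to a free tip at x = -52 mm (top at z = 184 mm)
- hook_seat (a point): the lowest point of the hook's bar (on its centre line), x = -42 mm, 150 mm up, where the tally hangs. A tally lowered level with its eye over the free tip, its long end pointing away from the post, swings down and hangs when let go
- jar_short: clear glass jar, 84 mm across, 120 mm high, bystander; origin under its centre
- canister: white ceramic canister, 90 mm across, 140 mm high, bystander; origin under its centre
Not all that is in view belongs to the job. Several things have the shape of the tally; the one meant has the colours described above.

How it is judged (in metres and radians):
On the way, in this order (a step that is already met when the one before it is completed fails the run):
1. the gauge's foot is pressed onto the 16 mm bar and reads its thickness (contact force between gauge_foot and bar_thin above 1 N and z of gauge_foot in the frame of bar_thin between -0.0565 and -0.0515 m and z of bar_thin in the frame of gauge between 0.009 and 0.015 m and angle between bar_thin's own z axis and vertical below 0.08 rad), for 0.25 s.
2. the gauge's foot is pressed onto the 24 mm bar and reads its thickness (contact force between gauge_foot and bar_mid above 1 N and z of gauge_foot in the frame of bar_mid between -0.0485 and -0.0435 m and z of bar_mid in the frame of gauge between 0.009 and 0.015 m and angle between bar_mid's own z axis and vertical below 0.08 rad), for 0.25 s.
3. the gauge's foot is pressed onto the 32 mm bar and reads its thickness (contact force between gauge_foot and bar_thick above 1 N and z of gauge_foot in the frame of bar_thick between -0.0405 and -0.0355 m and z of bar_thick in the frame of gauge between 0.009 and 0.015 m and angle between bar_thick's own z axis and vertical below 0.08 rad), for 0.25 s.
4. every bar lies flat on the floor of the tray (x of bar_thin in the frame of tray between -0.08 and 0.08 m and y of bar_thin in the frame of tray between -0.115 and 0.115 m and z of each of bar_thin, bar_mid, bar_thick in the frame of tray below 0.01 m and angle between each of bar_thin, bar_mid, bar_thick's own z axis and vertical below 0.1 rad and linear speed of each of bar_thin, bar_mid, bar_thick below 0.03 m/s and x of bar_mid in the frame of tray between -0.08 and 0.08 m and y of bar_mid in the frame of tray between -0.115 and 0.115 m and x of bar_thick in the frame of tray between -0.08 and 0.08 m and y of bar_thick in the frame of tray between -0.115 and 0.115 m), for 0.2 s.
5. the tally hangs by its eye on the hook (distance between tally_eye and hook_seat below 0.04 m and angle between tally's own x axis and vertical below 0.5 rad and contact force between tally and hook above 0.1 N and linear speed of tally below 0.05 m/s and contact force between tally and the fingers below 0.1 N), for 0.2 s.
At the end, for the whole second after the job is handed in: every bar present lies flat (0.1 rad) at rest on the tray floor, underside < 10 mm above the tray's; the tally hangs at rest, eye up (0.5 rad), its eye within 40 mm of the hook's seat; gauge travel < 4 mm. Gauging: foot on the flat bar on the base plate, > 1 N for 0.25 s (all of step 4 and all of step 5 and value of joint gauge_travel below 0.004 m); the robot touches nothing.
It fails at once if a bar is crushed: the gauge's foot presses on it with more than 45 N (contact force between gauge_foot and bar_thin above 45 N or contact force between gauge_foot and bar_mid above 45 N or contact force between gauge_foot and bar_thick above 45 N).
It fails at once if the jar or the canister is knocked over (angle between any of jar_short, canister's own z axis and vertical above 0.7 rad).
Of bar_thin, bar_mid, bar_thick only 2 to 3 are there at a start; the rules pass over those that are not, and their reading is None.
At some moment in a run one of bar_thin, bar_mid, bar_thick may be knocked a few centimetres aside while the robot is not near it.
Once in a run the grip may slacken for a moment while it holds something.
It also fails if it takes over 210 s, if anything falls off the work surface, if the arm or the gripper's body presses on something with over 40 N, if the wrist force passes 120 N, or if a joint passes its speed limit or range.

### The arm

A 6-joint arm with a two-finger parallel gripper is mounted at the origin on the work surface. World frame = base frame: x ahead of the robot, y to its left, z up, the work surface at z = 0. Lengths are in mm, angles in rad, forces in N, time in s.
With the tool pointing down it reaches from about 350 to 875 mm from the base axis. Payload 4.2 kg.
Tool frame: the origin (TCP) lies at the very end of the fingers, on their centre line; the grasp point (between the pads) lies 19 mm behind it; z points along the fingers, y is the line along which they close (so a half turn about z gives the same grasp; the last joint's range is limited). The gripper opens to 85 mm and grips with 20 to 120 N. Pads are 22 mm wide; open, the fingers measure 114 mm over their backs; the gripper's body (76 mm by 85 mm) begins 54 mm behind the grasp point. The pads swing forward as they close: fully open they stand 13 mm farther back than shut.
Start: joints at [1.42, 0.385, 0.008, 0, -1.194, -0.259], TCP at [248.983, 573.242, 198.412] pointing down, gripper open.
Joint ranges: [-3.14, 3.14], [-1.21, 2.06], [-1.07, 1.41], [-3.16, 2.05], [-2.99, -0.16], [-3.1, 3.1]. Speed limits (rad/s): [2.79, 2.79, 3.14, 3.14, 3.14, 3.14].

### API

Orientations are given as a unit quaternion [x, y, z, w].
In Python, from bench import arm gives the robot as it stands. The module is installed in compiled form; this text tells all that it offers.
- The arm moves only by the tool drive_tool, never from a script. Its argument "targets" is a list of rows, each a list of 5 numbers: the closure, from -1 (fully open) to 1 (shut), then the shift along the tool's x, y, z in mm, then the turn about the tool's z in degrees. In form: [[grip, tx, ty, tz, roll], ...]. A call has 1 to 12 rows; each row is the pose to reach, as a shift and turn from the pose commanded when the call began, along the tool's axes at that moment; what a row does not reach only later rows make up. A row lasts 1/10 s, in which the tool goes at most 50 mm and 8.59 degrees, less where a joint would pass 70% of its speed; a pose out of reach is approached as far as the arm can. A call with a gripper value outside its range is refused whole. The fingers move at their own pace and stop on an object; the grip force is fixed at half the most. Time passes only in rows, so rows that repeat a pose let the fingers close. It gives the time, the measured TCP pose, the force, the opening and the grip force at its end, in the units of the state.
- arm.read_state(): the state, without advancing time (a new reading comes with each control period).
- arm.get_image(name): name is "side" or "top"; returns the picture (400x640x3 uint8, blue, green, red); there is no depth.
- arm.camera_params(name): a dict with "fov_y" (degrees; the focal length in pixels is half the picture's height over the tangent of half this angle, whatever the lens; pixels are square), "cx", "cy" (the principal point, pixels), "rvec" (rotation vector, rad) and "tvec" (3), from world to camera coordinates, as OpenCV has them. Camera axes: x right, y down, z forward; pixel columns grow to the right and rows downward; lengths in mm; the calibration is good to about 2 mm. A picture is of the moment at which its call begins. camera_params takes no time and is no camera call.
- arm.job_done(): hands the job in; it is judged then, once.
The state is a dict: "clock": time; "joints": joint angles; "joint_vel": joint speeds; "joint_efforts": joint torques, N m; "position": TCP position; "ee_rot": TCP orientation; "contact_force": force on the tool from outside, world axes, zero at the start; "wrist_torque": the same for the moment, N m; "gripper_width": finger opening in mm; "grasp_force": force on a finger pad.
Only numpy, scipy, OpenCV 4.12 (cv2) and the standard library are available. Lean on these libraries where they do the work, as an engineer would, in place of code of your own. Each camera call takes 0.05 s, during which the arm holds its last target. There are 200 camera calls.

## Working session

There is one attempt and no reset: what is moved stays moved. The work goes in short steps, Python scripts to look and compute and a tool call to move; the robot and the scene stay as the last step left them, time stands still between calls to the robot, and variables do not carry over. Pictures are saved under pics/ and viewed, at most 14 in all, crops included, and the job is handed in when it is done.

Besides the shell and the picture viewer there is one more tool, called after ">>>" as name(argument=value, ...), one argument or row to a line, values as JSON. drive_tool: Moves the arm, as the interface text tells. Its arguments: {"type":"object","properties":{"targets":{"type":"array","items":{"type":"array","items":{"type":"number"}}}},"required":["targets"]}

```bash
mkdir -p pics; cat > h.py <<'E'
import numpy as np,cv2
from bench import arm
def cam(n):
    p=arm.camera_params(n); f=200/np.tan(np.radians(p['fov_y'])/2)
    K=np.array([[f,0,p['cx']],[0,f,p['cy']],[0,0,1.]])
    R=cv2.Rodrigues(np.array(p['rvec'],float))[0]; return K,R,np.array(p['tvec'],float).ravel()
def ray(n,uv,z):
    K,R,t=cam(n); c=-R.T@t
    d=(R.T@np.linalg.inv(K)@np.c_[np.atleast_2d(uv),np.ones(len(np.atleast_2d(uv)))].T).T
    return c+d*((z-c[2])/d[:,2])[:,None]
def proj(n,X):
    K,R,t=cam(n); q=(K@(R@np.atleast_2d(X).T+t[:,None])).T; return q[:,:2]/q[:,2:]
E
python3 - <<'E'
from h import *
for n in('top','side'):
    im=arm.get_image(n); cv2.imwrite(f'pics/{n}0.png',im)
    K,R,t=cam(n);print(n,K[0,0],K[:2,2],-R.T@t,arm.camera_params(n)); 
s=arm.read_state();print(s['position'],s['ee_rot'],s['gripper_width'],s['clock'])
E
```

```text
top 376.3550838534943 [322.02172323 203.12253606] [ 461.64869929  -97.06539613 1270.50639044] {'fov_y': 55.97351872947278, 'cx': 322.0217232298751, 'cy': 203.12253606321215, 'rvec': array([ 2.19183363, -2.15615016,  0.0732934 ]), 'tvec': array([ -89.10334106,  560.79454825, 1230.56806805])}
side 389.9695862091212 [322.20468945 200.92939022] [ 325.3833087  -729.11444812  892.53533705] {'fov_y': 54.30299210865247, 'cx': 322.2046894496518, 'cy': 200.9293902237166, 'rvec': array([ 2.37640107, -0.41524474,  0.15790072]), 'tvec': array([-551.71231774,  172.0903242 , 1048.8564929 ])}
[248.77560616 572.70590338 197.44269659] [ 9.79062276e-01 -2.03558622e-01 -1.48155634e-04  9.61560630e-04] 85.35324851203394 0.1
```

View pics/top0.png

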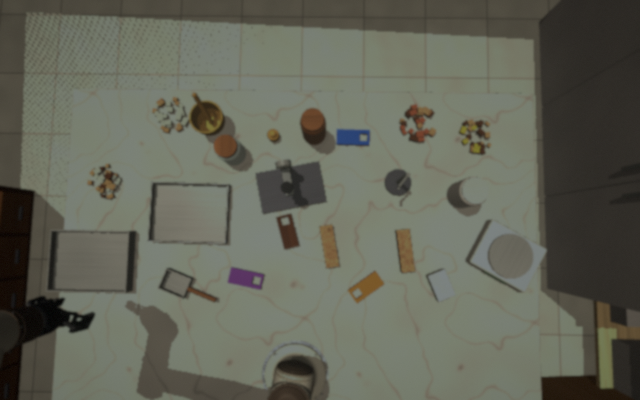

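View pics/side0.png

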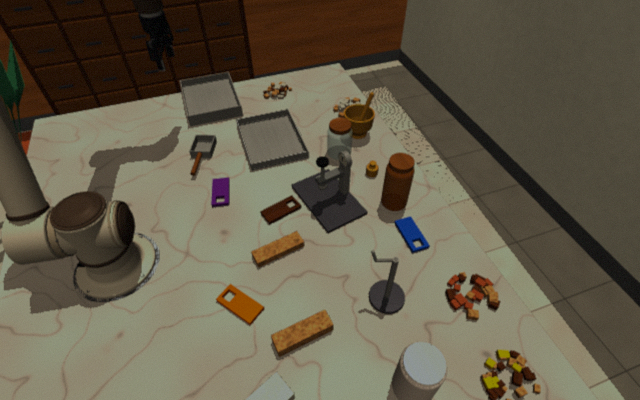

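The top view shows the gauge at (290,187) and the hook stand at (398,183), with the jar at (227,150) and the canister at (470,193). There are two bars, at (330,246) and (405,250), and two trays, at (190,213) and (93,261).

Tally-shaped things are dark brown (288,231), purple (246,278), orange (366,287), blue (353,138) and white (440,285). The dark brown one fits the description. I'll check it and the trays in close crops.

```bash
python3 - <<'E'
from h import *
t=cv2.imread('pics/top0.png');s=cv2.imread('pics/side0.png')
f=lambda i:np.clip(i.astype(float)*1.7,0,255).astype('uint8')
cv2.imwrite('pics/c1.png',cv2.resize(f(t[130:310,230:430]),None,fx=3.3,fy=3.3,interpolation=2))
cv2.imwrite('pics/c2.png',np.vstack([cv2.resize(f(t[170:305,40:250]),(700,300),interpolation=2),cv2.resize(f(s[65:175,170:340]),(463,300),interpolation=2).copy() if 0 else cv2.copyMakeBorder(cv2.resize(f(s[65:175,170:340]),(463,300)),0,0,0,237,0)]))
for n,i in(('top',t),('side',s)):
    hsv=cv2.cvtColor(i,cv2.COLOR_BGR2HSV)
    m=cv2.inRange(hsv,(5,90,60),(22,255,255))
    for c in cv2.findContours(m,0,2)[0]:
        if cv2.contourArea(c)>150: r=cv2.minAreaRect(c);print(n,np.round(r[0],1),np.round(r[1],1),round(r[2],1),np.round(cv2.boxPoints(r)).tolist())
E
```

```text
top [616.3 323.1] [55.1 25.5] 28.8 [[586.0, 321.0], [598.0, 299.0], [647.0, 325.0], [634.0, 348.0]]
top [365.5 286.5] [15.9 33.2] 54.5 [[347.0, 290.0], [374.0, 270.0], [384.0, 283.0], [357.0, 303.0]]
top [404.9 250.5] [42.2 13.2] 82.2 [[396.0, 230.0], [409.0, 229.0], [414.0, 271.0], [401.0, 272.0]]
top [329.2 245.9] [41.9 12.4] 80.2 [[319.0, 226.0], [332.0, 224.0], [339.0, 265.0], [327.0, 268.0]]
top [287.6 231.2] [31.3 13.6] 76.0 [[277.0, 218.0], [290.0, 214.0], [298.0, 245.0], [285.0, 248.0]]
top [224.8 145.3] [22.6 21.9] 45.0 [[209.0, 145.0], [225.0, 130.0], [241.0, 146.0], [225.0, 161.0]]
top [421.5 135. ] [12. 25.] 90.0 [[409.0, 129.0], [434.0, 129.0], [434.0, 141.0], [409.0, 141.0]]
top [311.4 120.3] [23.3 23.7] 63.4 [[296.0, 115.0], [317.0, 105.0], [327.0, 125.0], [306.0, 136.0]]
top [418.  113.9] [20.9 20.9] 38.2 [[403.0, 116.0], [416.0, 99.0], [433.0, 112.0], [420.0, 129.0]]
top [203.3 115.4] [38.5 31.8] 26.6 [[179.0, 121.0], [193.0, 93.0], [228.0, 110.0], [213.0, 138.0]]
side [508.7 363.7] [53.1 27.5] 1.1 [[482.0, 377.0], [482.0, 349.0], [536.0, 350.0], [535.0, 378.0]]
side
[... 381 characters left out ...]
], [495.0, 308.0]]
side [277.2 247. ] [16.9 53.1] 68.7 [[249.0, 249.0], [299.0, 229.0], [305.0, 245.0], [256.0, 264.0]]
side [ 50.4 230.5] [38.1  8.1] 79.7 [[43.0, 212.0], [51.0, 211.0], [58.0, 248.0], [50.0, 250.0]]
side [400.  165.2] [27.5 25.3] 5.7 [[385.0, 176.0], [388.0, 151.0], [415.0, 154.0], [412.0, 179.0]]
side [352.1 112.5] [27.7 53.5] 69.4 [[322.0, 109.0], [372.0, 90.0], [382.0, 116.0], [332.0, 135.0]]
side [ 33.8 101.6] [26.  32.6] 79.7 [[15.0, 92.0], [47.0, 86.0], [52.0, 112.0], [20.0, 117.0]]
side [23.6 69.3] [40.3 10.6] 68.2 [[11.0, 53.0], [21.0, 49.0], [36.0, 86.0], [26.0, 90.0]]
side [328.4  34.1] [ 67.7 162.4] 85.3 [[245.0, 7.0], [406.0, -6.0], [412.0, 61.0], [250.0, 74.0]]
```

View pics/c1.png

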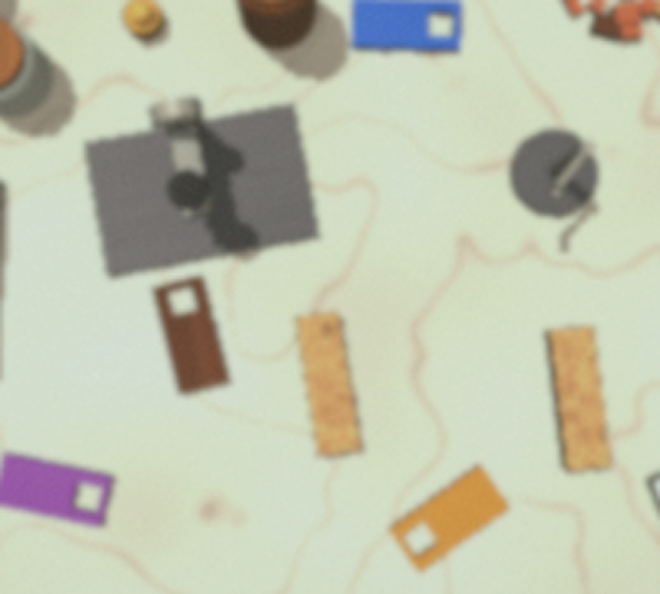

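View pics/c2.png

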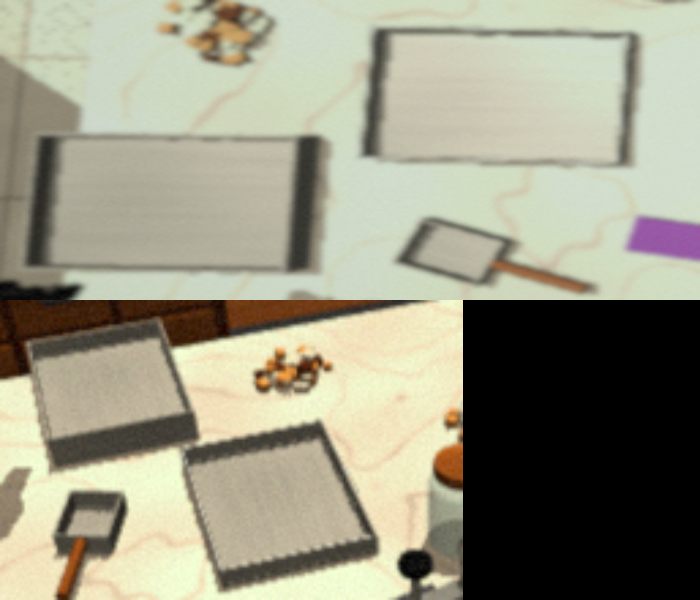

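The crops confirm the choice. The dark wooden tally at (288,231) has its eye at the upper end, about (286,221). The tray at (190,213) has the low rim, about 30 mm, and the one at (93,261) is deeper, so it's a decoy. The bars lie along world x and the gauge column is on the far side. Next I compute poses and bar thicknesses.

```bash
python3 - <<'E'
from h import *
c1=lambda *p:np.array(p)/3.3+[230,130]
c2=lambda *p:np.array(p)/[3.333,2.222]+[40,170]
r=lambda n,x:print(n,np.round(x,1).tolist())
ang=lambda a,b:np.degrees(np.arctan2(*(b-a)[1::-1]))
# bars, top view, with consistency in the side view
for nm,cs,far in(('L',c1((296,315),(341,312),(362,452),(319,457)),[(249,249),(299,229)]),('R',c1((552,328),(594,326),(611,466),(566,470)),[(269,336),(325,308)])):
    for h in(16,24,32):
        P=ray('top',cs,h); q=proj('side',P)
        r(f'{nm} h{h} c',P.mean(0));print('  yaw',round(ang(P[3],P[0]),1),round(ang(P[2],P[1]),1),'len',np.round([np.linalg.norm(P[0]-P[3]),np.linalg.norm(P[0]-P[1])],1),'side proj',np.round(q).tolist(),'mask far',far)
P=ray('top',c1((85,143),(295,104),(318,238),(108,277)),12);r('gauge base c',P.mean(0));print(ang(P[1],P[0]),ang(P[2],P[3]),np.linalg.norm(P[1]-P[0]),np.linalg.norm(P[1]-P[2]))
r('knob',ray('top',c1((188,190)),174));r('knob side',ray('side',[(322.5,160)],174))
P=ray('top',c2((375,30),(637,33),(630,163),(365,160)),30);r('tray',P.mean(0));print(ang(P[1],P[0]),ang(P[2],P[3]),np.linalg.norm(P[1]-P[0]),np.linalg.norm(P[1]-P[2]))
P=ray('top',c1((154,289),(203,277),(229,382),(181,393)),12);r('tally',P.mean(0));print(ang(P[3],P[0]),ang(P[2],P[1]))
r('eye',ray('top',c1((183,301)),6))
r('hookbase',ray('top',c1((554,173)),12));r('jar',ray('top',[(224.8,145.3)],120));r('can',ray('top',[(471,191)],140))
t=cv2.imread('pics/top0.png');s=cv2.imread('pics/side0.png')
f=lambda i:np.clip(i.astype(float)*1.7,0,255).astype('uint8')
cv2.imwrite('pics/c3.png',np.hstack([cv2.resize(f(t[155:215,370:430]),(400,400),interpolation=2),cv2.resize(f(s[240:320,360:420])[:60],(400,400),interpolation=2)]))
E
```

```text
L h16 c [419.7, -108.1, 16.0]
  yaw 10.2 9.4 len [143.6  45.5] side proj [[298.0, 233.0], [304.0, 245.0], [257.0, 266.0], [251.0, 254.0]] mask far [(249, 249), (299, 229)]
L h24 c [420.0, -108.0, 24.0]
  yaw 10.2 9.4 len [142.6  45.2] side proj [[298.0, 231.0], [304.0, 243.0], [257.0, 264.0], [251.0, 252.0]] mask far [(249, 249), (299, 229)]
L h32 c [420.2, -108.0, 32.0]
  yaw 10.2 9.4 len [141.7  44.9] side proj [[298.0, 229.0], [304.0, 241.0], [257.0, 262.0], [251.0, 250.0]] mask far [(249, 249), (299, 229)]
R h16 c [410.6, -359.6, 16.0]
  yaw 5.7 6.8 len [141.6  42.2] side proj [[327.0, 314.0], [334.0, 329.0], [279.0, 357.0], [271.0, 339.0]] mask far [(269, 336), (325, 308)]
R h24 c [411.0, -358.0, 24.0]
  yaw 5.7 6.8 len [140.7  41.9] side proj [[327.0, 312.0], [334.0, 327.0], [278.0, 354.0], [271.0, 337.0]] mask far [(269, 336), (325, 308)]
R h32 c [411.3, -356.3, 32.0]
  yaw 5.7 6.8 len [139.8  41.7] side proj [[326.0, 310.0], [334.0, 325.0], [278.0, 352.0], [271.0, 334.0]] mask far [(269, 336), (325, 308)]
gauge base c [613.7, 25.5, 12.0]
101.48312672093454 101.46715322109908 219.04282860791108 139.95802063031442
knob [[594.1, 21.7, 174.0]]
knob side [[596.4, 24.9, 174.0]]
tray [520.9, 355.3, 30.0]
89.88921679781257 90.02314049815757 263.48834249313023 193.820705729325
tally [466.0, 31.9, 12.0]
16.060452046324375 15.228624906745592
eye [[500.5, 42.2, 6.0]]
hookbase [[636.8, -333.6, 12.0]]
jar [[730.2, 224.7, 120.0]]
can [[596.4, -528.8, 140.0]]
```

View pics/c3.png

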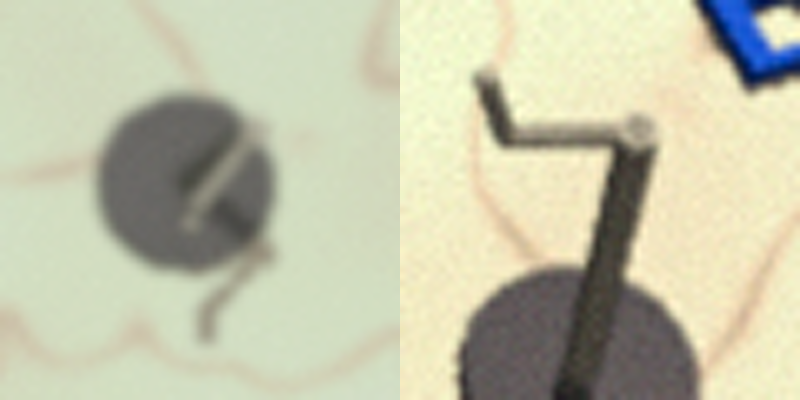

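The hook crop shows the post top at top-view (408.7,174.5) and the free tip at top-view (398.5,188.3). In the side view the post top is at (395.5,259.5), the seat bend at (375.7,260.5) and the tip at (372.7,251.2). The thicknesses still need a closer look in the side view.

```bash
python3 - <<'E'
from h import *
r=lambda n,x:print(n,np.round(x,1).tolist())
r('posttop',[ray('top',[(408.7,174.5)],172)[0],ray('side',[(395.5,259.5)],172)[0]])
r('tip',[ray('top',[(398.5,188.3)],184)[0],ray('side',[(372.7,251.2)],184)[0]])
r('seat',[ray('side',[(375.7,260.5)],150)[0]])
s=cv2.imread('pics/side0.png')
f=lambda i:np.clip(i.astype(float)*1.5,0,255).astype('uint8')
cv2.imwrite('pics/c4.png',np.hstack([cv2.resize(f(s[220:280,240:315]),(400,320),interpolation=2),cv2.resize(f(s[300:360,263:338]),(400,320),interpolation=2)]))
E
```

```text
posttop [[638.5, -335.2, 172.0], [637.5, -333.2, 172.0]]
tip [[595.8, -303.0, 184.0], [595.2, -303.4, 184.0]]
seat [[603.8, -308.3, 150.0]]
```

View pics/c4.png

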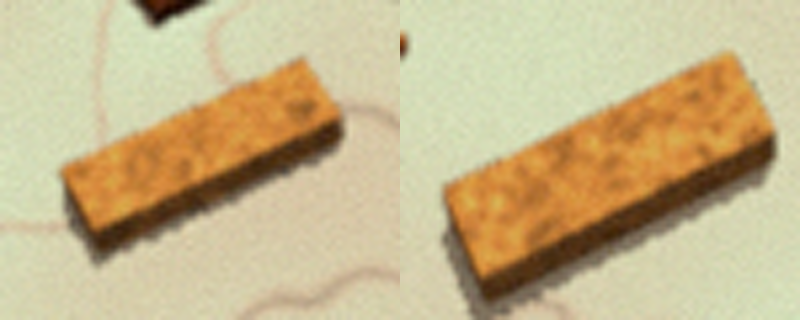

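The two views put the bar tops at about 24 mm (left bar) and 32 mm (right bar). The visible side faces look thinner than that, but either way the left bar is the thinner one, so it goes first. The gauge force will show its actual thickness. The tool y/x shift to the left bar comes to about (444,546), with a roll of -33.5°.

>>> drive_tool(
  targets=[
    [-1, 444, 546, 0, -33.5],
    [-1, 444, 546, 0, -33.5],
    [-1, 444, 546, 0, -33.5],
    [-1, 444, 546, 0, -33.5],
    [-1, 444, 546, 0, -33.5],
    [-1, 444, 546, 0, -33.5],
    [-1, 444, 546, 0, -33.5],
    [-1, 444, 546, 0, -33.5],
    [-1, 444, 546, 0, -33.5],
    [-1, 444, 546, 0, -33.5],
    [-1, 444, 546, 0, -33.5],
    [-1, 444, 546, 0, -33.5],
  ],
)

```text
clock: 1.3
position: [410.6, -6.6, 198.5]
ee_rot: [0.996, 0.088, 0.0, -0.0]
contact_force: [0.7, 0.4, 0.3]
gripper_width: 85.4
grasp_force: 0.0
```

```bash
cat >> h.py <<'E'
from scipy.spatial.transform import Rotation
def to(x,y,z,yaw,fwd=None):
    s=arm.read_state();R=Rotation.from_quat(s['ee_rot']).as_matrix();d=R.T@(np.array([x,y,z])-s['position'])
    psi=np.degrees(np.arctan2(R[1,0],R[0,0]));roll=(psi-yaw+180)%360-180
    print('t',round(s['clock'],2),'pos',np.round(s['position'],1),'psi',round(psi,1),'q6',round(np.degrees(s['joints'][5])),'w',round(s['gripper_width'],1),'gf',round(s['grasp_force'],1),'F',np.round(s['contact_force'],1))
    print('shift',np.round(d,1),'roll',round(roll,1))
E
python3 -c "
from h import *
to(438,-105,3,10)"
```

```text
t 1.3 pos [410.6  -6.6 198.5] psi 10.0 q6 78 w 85.4 gf 0.0 F [0.7 0.4 0.3]
shift [  9.7 101.8 195.5] roll 0.0
```

>>> drive_tool(
  targets=[
    [-1, 5, 50, 30, 0],
    [-1, 10, 102, 80, 0],
    [-1, 10, 102, 130, 0],
    [-1, 10, 102, 165, 0],
    [-1, 10, 102, 185, 0],
    [-1, 10, 102, 195, 0],
    [-1, 10, 102, 195, 0],
    [1, 10, 102, 195, 0],
    [1, 10, 102, 195, 0],
    [1, 10, 102, 195, 0],
    [1, 10, 102, 195, 0],
    [1, 10, 102, 195, 0],
  ],
)

```text
clock: 2.5
position: [438.7, -103.1, 4.0]
ee_rot: [0.996, 0.087, 0.001, -0.0]
contact_force: [0.0, 0.2, -1.0]
gripper_width: 12.3
grasp_force: 0.0
```

```bash
python3 -c "
from h import *
to(608.5,-44,60,-78.5)
cv2.imwrite('pics/s1.png',cv2.resize(arm.get_image('side')[130:330,160:460],None,fx=2,fy=2))"
```

```text
t 2.5 pos [ 438.7 -103.1    4. ] psi 10.0 q6 92 w 12.3 gf 0.0 F [ 0.   0.2 -1. ]
shift [177.6 -28.6 -55.7] roll 88.5
```

View pics/s1.png

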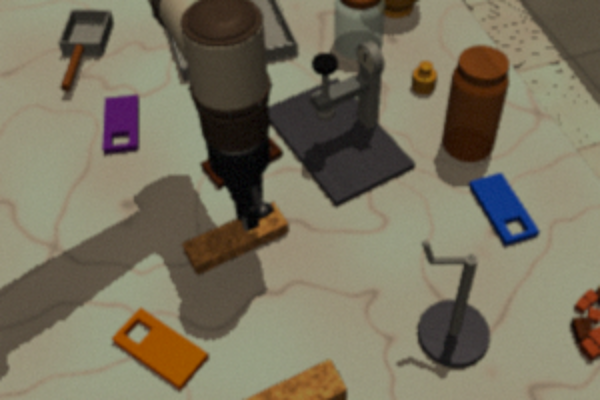

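The fingers closed to 12 mm without gripping the bar: in the crop the bar is at (235,240) and the fingertips are behind it at (258,215). I'll check where the bar is now.

```bash
cat >> h.py <<'E'
def bars(n,z,roi=None):
    i=arm.get_image(n);hsv=cv2.cvtColor(i,cv2.COLOR_BGR2HSV);m=cv2.inRange(hsv,(5,90,60),(22,255,255));cv2.imwrite('/tmp/last_%s.png'%n,i)
    for c in cv2.findContours(m,0,2)[0]:
        if cv2.contourArea(c)>150:
            r=cv2.minAreaRect(c);b=ray(n,cv2.boxPoints(r),z);e=[b[1]-b[0],b[2]-b[1]];L=sorted(e,key=np.linalg.norm)
            c0=b.mean(0)
            if 300<c0[0]<720 and -480<c0[1]<480: print(n,np.round(r[0],1),'c',np.round(c0[:2],1),'size',[round(np.linalg.norm(k)) for k in L],'yaw',round(np.degrees(np.arctan2(L[1][1],L[1][0]))%180,1))
E
python3 -c "
from h import *
p=arm.read_state()['position'];print(proj('side',p),proj('top',p), (proj('side',p)-[160,130])*2)
bars('side',20);bars('top',20)"
```

```text
[[284.60155855 248.20586033]] [[328.412874   240.45804385]] [[249.2031171  236.41172065]]
side [301.9 332.3] c [ 410.2 -354.9] size [59, 148] yaw 8.5
side [277.8 248.7] c [ 420.3 -109.2] size [63, 148] yaw 10.1
side [271.2 138.3] c [523.5 356.9] size [72, 102] yaw 85.9
top [405.  250.5] c [ 410.6 -355.5] size [43, 138] yaw 7.4
```

```bash
python3 -c "
from h import *
i=cv2.imread('/tmp/last_side.png')[190:280,230:330];cv2.imwrite('pics/s2.png',cv2.resize(np.clip(i*1.6,0,255).astype('uint8'),None,fx=6,fy=6,interpolation=2));to(438,-105,3,10)
print(arm.read_state()['gripper_width'])"
```

```text
t 2.65 pos [ 438.4 -103.2    3.6] psi 10.0 q6 92 w -0.6 gf 0.0 F [-0.3  0.1  1.1]
shift [-0.7  1.7  0.6] roll 0.0
-0.5838009772680431
```

View pics/s2.png

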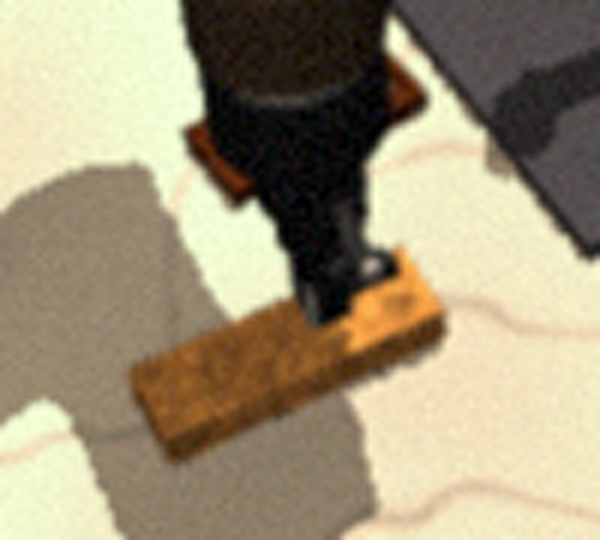

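The fingers are shut and seem to sit on the bar's top face, with the tip at about (283,244), although the state gives z = 4. A gentle downward probe will show where the contact is.

>>> drive_tool(
  targets=[
    [1, 0, 0, 1, 0],
    [1, 0, 0, 2, 0],
    [1, 0, 0, 2, 0],
    [1, 0, 0, 2, 0],
  ],
)

```text
clock: 3.05
position: [438.2, -103.3, 1.3]
ee_rot: [0.996, 0.087, -0.0, 0.0]
contact_force: [-1.1, 0.1, -0.3]
gripper_width: 0.2
grasp_force: 0.0
```

>>> drive_tool(
  targets=[
    [1, 0, 0, -20, 0],
    [1, 0, 0, -50, 0],
    [1, 0, 0, -80, 0],
    [-1, 0, 0, -80, 0],
    [-1, 0, 0, -80, 0],
    [-1, 0, 0, -80, 0],
  ],
)

```text
clock: 3.65
position: [437.4, -103.3, 80.6]
ee_rot: [0.996, 0.087, -0.001, -0.0]
contact_force: [0.4, -0.3, -0.5]
gripper_width: 43.0
grasp_force: 0.0
```

```bash
python3 -c "
from h import *
to(438,-105,3,10)
bars('side',20);bars('top',20)
p=arm.read_state()['position'];print(proj('side',p)-[200,150],proj('top',p)-[270,190])
a=cv2.imread('/tmp/last_side.png')[150:280,200:350];b=cv2.imread('/tmp/last_top.png')[190:320,270:420]
cv2.imwrite('pics/s3.png',np.hstack([cv2.resize(np.clip(k*1.6,0,255).astype('uint8'),(400,347),interpolation=2) for k in(a,b)]))"
```

```text
t 3.65 pos [ 437.4 -103.3   80.6] psi 10.0 q6 92 w 43.0 gf 0.0 F [ 0.4 -0.3 -0.5]
shift [ 0.4  1.8 77.6] roll -0.0
side [301.9 332.3] c [ 410.2 -354.9] size [59, 148] yaw 8.5
side [277.8 248.5] c [ 420.5 -108.5] size [63, 147] yaw 10.5
top [404.9 250.5] c [ 410.6 -355.3] size [43, 138] yaw 7.5
[[82.0753482 81.4193418]] [[58.56259798 51.26425814]]
```

View pics/s3.png

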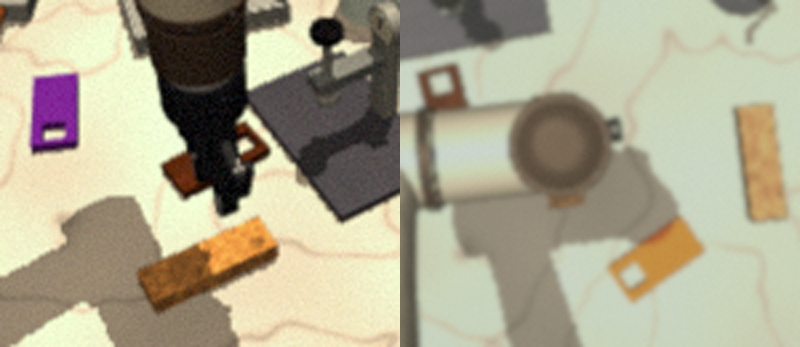

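At z = 1.3 the shut fingers still met no force, so the real fingertips sit higher than the reported z. I'll go lower with the fingers open and close again.

>>> drive_tool(
  targets=[
    [-1, 0, 2, 20, 0],
    [-1, 0, 2, 50, 0],
    [-1, 0, 2, 70, 0],
    [-1, 0, 2, 80, 0],
    [-1, 0, 2, 85, 0],
    [-1, 0, 2, 85, 0],
    [0.5, 0, 2, 85, 0],
    [0.5, 0, 2, 85, 0],
    [0.5, 0, 2, 85, 0],
    [0.5, 0, 2, 85, 0],
    [0.5, 0, 2, 85, 0],
    [0.5, 0, 2, 85, 0],
  ],
)

```text
clock: 4.95
position: [438.7, -105.2, -3.4]
ee_rot: [0.996, 0.087, 0.0, -0.0]
contact_force: [-0.7, 0.3, 0.4]
gripper_width: 21.6
grasp_force: 0.0
```

```bash
python3 -c "
from h import *
to(438,-105,-5,10)
bars('side',16)"
```

```text
t 4.95 pos [ 438.7 -105.2   -3.4] psi 10.0 q6 93 w 21.6 gf 0.0 F [-0.7  0.3  0.4]
shift [-0.7 -0.4  1.6] roll 0.0
side [302.  332.4] c [ 410.7 -353.5] size [58, 148] yaw 7.5
side [277.5 248.5] c [ 420.1 -105.3] size [64, 150] yaw 11.1
side [272.1 142. ] c [521.9 340.7] size [66, 98] yaw 81.4
```

Missed again with no contact. I'll probe down in small steps and watch the force.

>>> drive_tool(
  targets=[
    [0.5, 0, 0, 1, 0],
    [0.5, 0, 0, 2, 0],
    [0.5, 0, 0, 3, 0],
    [0.5, 0, 0, 3, 0],
  ],
)

```text
clock: 5.4
position: [438.5, -105.2, -6.8]
ee_rot: [0.996, 0.087, -0.0, 0.0]
contact_force: [1.1, 0.3, 0.0]
gripper_width: 21.6
grasp_force: 0.0
```

>>> drive_tool(
  targets=[
    [0.5, 0, 0, 1, 0],
    [0.5, 0, 0, 2, 0],
    [0.5, 0, 0, 3, 0],
    [0.5, 0, 0, 3, 0],
  ],
)

```text
clock: 5.8
position: [438.7, -105.2, -8.8]
ee_rot: [0.996, 0.088, -0.0, 0.0]
contact_force: [-2.3, 1.1, 9.1]
gripper_width: 21.7
grasp_force: 4.4
```

Contact came at a reported z of about -8, so the reported z is roughly 20 mm too low against the bar top. I'll check from the images whether the xy position is off too.

```bash
python3 -c "
from h import *
for z in(95,100,105,110):print(z,ray('side',[(285.5,228.7)],z).round(1))
for z in(16,20,24):print(z,ray('side',[(283,243.7)],z).round(1))
i=arm.get_image('side')[190:280,230:330];cv2.imwrite('pics/s4.png',cv2.resize(np.clip(i*1.6,0,255).astype('uint8'),None,fx=6,fy=6,interpolation=2))
p=arm.read_state()['position'];print((proj('side',p+[0,0,24])-[230,190])*6,(proj('side',p+[0,0,32])-[230,190])*6)"
```

```text
95 [[ 446.2 -109.    95. ]]
100 [[ 445.4 -112.9  100. ]]
105 [[ 444.7 -116.8  105. ]]
110 [[ 443.9 -120.7  110. ]]
16 [[437.  -95.7  16. ]]
20 [[436.5 -98.6  20. ]]
24 [[ 436.  -101.5   24. ]]
[[327.3850284  338.20074168]] [[326.10002326 327.92420015]]
```

View pics/s4.png

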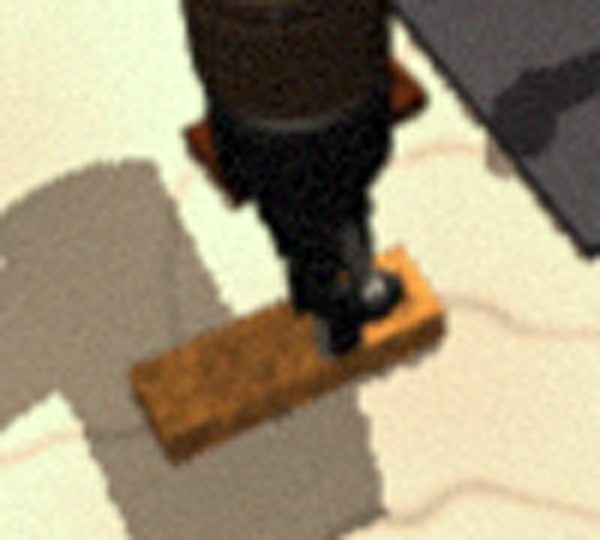

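The near fingertip is at crop (335,352), pressing on the bar's top face, and the xy position agrees. The z reading therefore has a constant offset here, so I'll grip about 13 mm lower.

>>> drive_tool(
  targets=[
    [-1, 0, 0, -25, 0],
    [-1, 0, 0, -35, 0],
    [-1, 0, 0, -35, 0],
    [-1, 0, 0, -35, 0],
    [-1, 0, 0, -35, 0],
    [-1, 0, 0, -15, 0],
    [-1, 0, 0, 0, 0],
    [-1, 0, 0, 8, 0],
    [-1, 0, 0, 13, 0],
    [-1, 0, 0, 13, 0],
  ],
)

```text
clock: 6.85
position: [438.2, -105.3, -23.3]
ee_rot: [0.996, 0.087, -0.001, 0.0]
contact_force: [-0.4, 0.6, 0.0]
gripper_width: 85.2
grasp_force: 0.0
```

>>> drive_tool(
  targets=[
    [1, 0, 0, 0, 0],
    [1, 0, 0, 0, 0],
    [1, 0, 0, 0, 0],
    [1, 0, 0, 0, 0],
    [1, 0, 0, 0, 0],
    [1, 0, 0, 0, 0],
  ],
)

```text
clock: 7.45
position: [439.3, -105.1, -21.7]
ee_rot: [0.996, 0.087, 0.001, 0.0]
contact_force: [-0.7, 0.4, 6.2]
gripper_width: 42.2
grasp_force: 61.3
```

The bar is gripped, at 42 mm with 61 N. The fingertips just reach the counter at a reported z of -22, which makes this the 16 mm bar. I'll lift it and turn it toward the -y side of the gauge.

```bash
python3 -c "
from h import *
to(629,-144,40,-78.5)"
```

```text
t 7.45 pos [ 439.3 -105.1  -21.7] psi 10.0 q6 93 w 42.2 gf 61.3 F [-0.7  0.4  6.2]
shift [180.1  71.3 -61.4] roll 88.5
```

>>> drive_tool(
  targets=[
    [1, 0, 0, -10, 0],
    [1, 0, 0, -30, 0],
    [1, 10, 5, -55, 8],
    [1, 30, 10, -61, 16],
    [1, 50, 20, -61, 24],
    [1, 70, 30, -61, 32],
    [1, 90, 40, -61, 40],
    [1, 110, 50, -61, 48],
    [1, 130, 60, -61, 56],
    [1, 150, 65, -61, 64],
    [1, 170, 70, -61, 72],
    [1, 180, 71, -61, 80],
  ],
)

```text
clock: 8.65
position: [629.5, -144.1, 38.5]
ee_rot: [0.818, -0.576, 0.0, -0.0]
contact_force: [-0.3, 0.3, -1.1]
gripper_width: 42.1
grasp_force: 61.2
```

>>> drive_tool(
  targets=[
    [1, 0, 0, 0, 8.5],
    [1, 0, 0, 0, 8.5],
    [1, 0, 0, 0, 8.5],
  ],
)

```text
clock: 8.95
position: [627.7, -143.8, 38.5]
ee_rot: [0.775, -0.631, -0.0, 0.0]
contact_force: [0.6, -0.7, -2.1]
gripper_width: 42.4
grasp_force: 61.2
```

```bash
python3 -c "
from h import *
to(608.5,-44,12,-78.5)
bars('side',60);bars('top',50)
a=cv2.imread('/tmp/last_side.png')[150:310,270:430]
cv2.imwrite('pics/s5.png',np.hstack([cv2.resize(np.clip(k*1.6,0,255).astype('uint8'),(600,600),interpolation=2) for k in(a,)]))"
```

```text
t 8.95 pos [ 627.7 -143.8   38.5] psi -78.3 q6 10 w 42.4 gf 61.2 F [ 0.6 -0.7 -2.1]
shift [-101.6   -1.4   26.5] roll 0.2
side [301.9 332.3] c [ 406.3 -372. ] size [56, 141] yaw 8.5
side [358.4 229.4] c [ 636.  -149.8] size [59, 87] yaw 100.9
side [280.4 207.8] c [459.8  -4.1] size [47, 112] yaw 15.5
top [404.9 250.5] c [ 411.8 -349.1] size [43, 134] yaw 7.7
top [327.  186.5] c [614.6 -95.6] size [36, 78] yaw 90.9
```

View pics/s5.png

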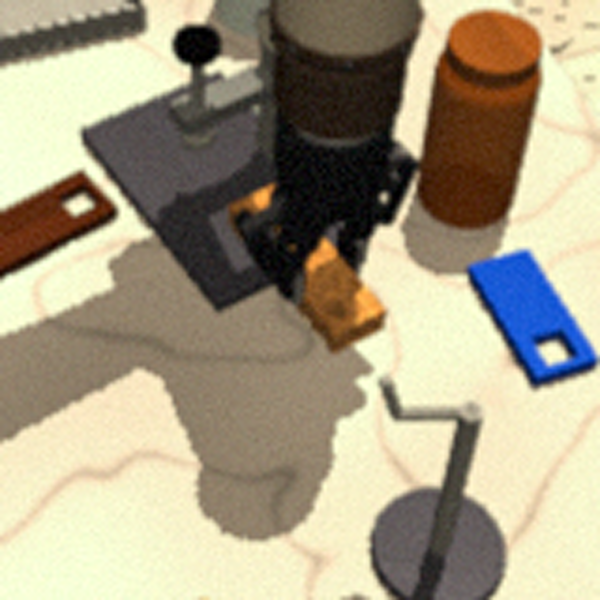

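The bar is held level, short of the gauge plate, with the foot ahead of its inner end. I'll lower it and slide it under the foot.

>>> drive_tool(
  targets=[
    [1, 0, -1, 20, 0],
    [1, -5, -1, 27, 0],
    [1, -25, -1, 27, 0],
    [1, -45, -1, 27, 0],
    [1, -65, -1, 27, 0],
    [1, -85, -1, 27, 0],
    [1, -100, -1, 27, 0],
    [1, -102, -1, 32, 0],
    [1, -102, -1, 38, 0],
    [1, -102, -1, 42, 0],
    [1, -102, -1, 44, 0],
    [1, -102, -1, 44, 0],
  ],
)

```text
clock: 10.25
position: [608.5, -44.4, -6.3]
ee_rot: [0.774, -0.633, -0.0, 0.001]
contact_force: [-0.3, 0.6, -1.5]
gripper_width: 42.4
grasp_force: 61.2
```

>>> drive_tool(
  targets=[
    [1, 0, 0, 1, 0],
    [1, 0, 0, 2, 0],
    [1, 0, 0, 2, 0],
  ],
)

```text
clock: 10.55
position: [608.9, -43.8, -7.6]
ee_rot: [0.774, -0.633, -0.0, 0.0]
contact_force: [-0.0, 0.0, -1.6]
gripper_width: 42.2
grasp_force: 61.2
```

>>> drive_tool(
  targets=[
    [1, 0, 0, 1, 0],
    [1, 0, 0, 2, 0],
    [1, 0, 0, 2, 0],
  ],
)

```text
clock: 10.85
position: [608.9, -43.6, -9.6]
ee_rot: [0.775, -0.633, 0.0, -0.0]
contact_force: [0.9, 0.1, -1.8]
gripper_width: 42.6
grasp_force: 61.2
```

>>> drive_tool(
  targets=[
    [1, 0, 0, 1, 0],
    [1, 0, 0, 2, 0],
    [1, 0, 0, 2, 0],
  ],
)

```text
clock: 11.15
position: [609.0, -43.6, -9.6]
ee_rot: [0.775, -0.632, 0.0, -0.0]
contact_force: [-3.6, 1.4, 9.1]
gripper_width: 42.1
grasp_force: 62.4
```

>>> drive_tool(
  targets=[
    [1, 0, 0, 1, 0],
    [1, 0, 0, 2, 0],
    [1, 0, 0, 2, 0],
  ],
)

```text
clock: 11.45
position: [609.0, -43.7, -9.7]
ee_rot: [0.775, -0.632, 0.0, 0.0]
contact_force: [-7.5, 1.1, 19.1]
gripper_width: 42.3
grasp_force: 63.5
```

The base-plate contact at a reported z of -9.6 agrees with the offset. Now I release the bar and rise above the knob.

>>> drive_tool(
  targets=[
    [1, 0, 0, -4, 0],
    [0.3, 0, 0, -4, 0],
    [-1, 0, 0, -4, 0],
    [-1, 0, 0, -4, 0],
    [-1, 0, 0, -4, 0],
    [-1, 0, 0, -4, 0],
    [-1, 0, 0, -30, 0],
    [-1, 0, 0, -75, 0],
    [-1, 0, 0, -120, 0],
    [-1, 0, 0, -165, 0],
    [-1, 0, 0, -200, 0],
    [-1, 0, 0, -200, 0],
  ],
)

```text
clock: 12.65
position: [612.4, -43.7, 193.2]
ee_rot: [0.775, -0.632, 0.005, -0.004]
contact_force: [0.2, 0.3, 1.2]
gripper_width: 85.2
grasp_force: 0.0
```

```bash
python3 -c "
from h import *
to(595,22.5,165,-78.5)
bars('side',28);bars('top',28)"
```

```text
t 12.65 pos [612.4 -43.7 193.2] psi -78.4 q6 0 w 85.2 gf 0.0 F [0.2 0.3 1.2]
shift [-68.4   4.2  28. ] roll 0.1
side [302.  332.4] c [ 409.6 -358.7] size [57, 146] yaw 7.5
side [332.3 206.8] c [608.7 -21.5] size [54, 166] yaw 99.8
top [404.9 250.5] c [ 410.9 -353.6] size [43, 137] yaw 7.8
```

>>> drive_tool(
  targets=[
    [1, -35, 1, 0, 0],
    [1, -68, 1, 0, 0],
    [1, -68, 1, 0, 0],
    [1, -68, 1, 10, 0],
    [1, -68, 1, 20, 0],
    [1, -68, 1, 28, 0],
    [1, -68, 1, 32, 0],
    [1, -68, 1, 36, 0],
    [1, -68, 1, 36, 0],
    [1, -68, 1, 36, 0],
  ],
)

```text
clock: 13.75
position: [594.5, 22.6, 150.6]
ee_rot: [0.774, -0.633, 0.0, -0.0]
contact_force: [-0.2, -0.5, 0.3]
gripper_width: -0.3
grasp_force: 0.0
```

>>> drive_tool(
  targets=[
    [1, 0, 0, 2, 0],
    [1, 0, 0, 4, 0],
    [1, 0, 0, 4, 0],
  ],
)

```text
clock: 14.05
position: [594.1, 22.8, 146.2]
ee_rot: [0.775, -0.633, -0.0, 0.0]
contact_force: [0.5, -0.2, 0.2]
gripper_width: -0.1
grasp_force: 0.0
```

>>> drive_tool(
  targets=[
    [1, 0, 0, 2, 0],
    [1, 0, 0, 4, 0],
    [1, 0, 0, 4, 0],
  ],
)

```text
clock: 14.35
position: [594.0, 22.7, 142.0]
ee_rot: [0.775, -0.633, -0.0, 0.0]
contact_force: [-0.2, -0.7, 0.1]
gripper_width: -0.0
grasp_force: 0.0
```

>>> drive_tool(
  targets=[
    [1, 0, 0, 2, 0],
    [1, 0, 0, 4, 0],
    [1, 0, 0, 4, 0],
  ],
)

```text
clock: 14.65
position: [594.5, 22.7, 138.7]
ee_rot: [0.775, -0.632, 0.0, -0.0]
contact_force: [-1.6, 0.8, 3.2]
gripper_width: -0.4
grasp_force: 1.4
```

Knob contact came at a reported z of about 140. I'll press to just above the first possible touch, then go on in small steps and watch for the force jump.

>>> drive_tool(
  targets=[
    [1, 0, 0, 4, 0],
    [1, 0, 0, 8, 0],
    [1, 0, 0, 12, 0],
    [1, 0, 0, 16, 0],
    [1, 0, 0, 20, 0],
    [1, 0, 0, 24, 0],
    [1, 0, 0, 28, 0],
    [1, 0, 0, 28, 0],
    [1, 0, 0, 28, 0],
  ],
)

```text
clock: 15.55
position: [594.6, 22.8, 110.5]
ee_rot: [0.775, -0.633, 0.0, -0.0]
contact_force: [-0.6, -0.2, 3.9]
gripper_width: 0.3
grasp_force: 2.2
```

>>> drive_tool(
  targets=[
    [1, 0, 0, 2, 0],
    [1, 0, 0, 4, 0],
    [1, 0, 0, 4, 0],
  ],
)

```text
clock: 15.85
position: [594.6, 22.8, 106.8]
ee_rot: [0.775, -0.632, 0.0, -0.0]
contact_force: [-1.4, 1.2, 6.4]
gripper_width: -0.2
grasp_force: 3.3
```

>>> drive_tool(
  targets=[
    [1, 0, 0, 1, 0],
    [1, 0, 0, 2, 0],
    [1, 0, 0, 2, 0],
  ],
)

```text
clock: 16.15
position: [594.6, 22.8, 105.1]
ee_rot: [0.775, -0.632, 0.0, -0.0]
contact_force: [-0.5, 0.3, 7.8]
gripper_width: 0.3
grasp_force: 3.7
```

The force jump at a travel of about 34 mm means this is the 24 mm bar, as triangulated. I'll press a little further and hold.

>>> drive_tool(
  targets=[
    [1, 0, 0, 1, 0],
    [1, 0, 0, 1.5, 0],
    [1, 0, 0, 1.5, 0],
    [1, 0, 0, 1.5, 0],
    [1, 0, 0, 1.5, 0],
    [1, 0, 0, 1.5, 0],
    [1, 0, 0, 1.5, 0],
    [1, 0, 0, 1.5, 0],
  ],
)

```text
clock: 16.95
position: [594.6, 22.8, 103.9]
ee_rot: [0.775, -0.632, 0.0, -0.0]
contact_force: [-0.9, -0.1, 8.7]
gripper_width: 0.1
grasp_force: 4.0
```

Force is 8.7 N, so the reading is held. Now I let the knob rise and go back for the bar.

>>> drive_tool(
  targets=[
    [1, 0, 0, -8, 0],
    [1, 0, 0, -20, 0],
    [1, 0, 0, -36, 0],
    [1, 0, 0, -60, 0],
    [1, 0, 0, -86, 0],
    [-1, 30, 0, -86, 0],
    [-1, 68, -1, -86, 0],
    [-1, 68, -1, -86, 0],
    [-1, 68, -1, -86, 0],
    [-1, 68, -1, -50, 0],
    [-1, 68, -1, 0, 0],
    [-1, 68, -1, 30, 0],
  ],
)

```text
clock: 18.15
position: [606.0, -42.7, 69.3]
ee_rot: [0.774, -0.633, -0.002, 0.002]
contact_force: [-0.3, -0.1, -0.6]
gripper_width: 85.5
grasp_force: 0.0
```

```bash
python3 -c "
from h import *
to(609,-43.7,-9,-78.5)"
```

```text
t 18.15 pos [606.  -42.7  69.3] psi -78.5 q6 0 w 85.5 gf 0.0 F [-0.3 -0.1 -0.6]
shift [ 1.7 -3.2 78.3] roll 0.0
```

>>> drive_tool(
  targets=[
    [-1, 0, 0, 30, 0],
    [-1, 0, 0, 60, 0],
    [-1, 0, 0, 75, 0],
    [-1, 0, 0, 80, 0],
    [-1, 0, 0, 80, 0],
    [1, 0, 0, 80, 0],
    [1, 0, 0, 80, 0],
    [1, 0, 0, 80, 0],
    [1, 0, 0, 80, 0],
    [1, 0, 0, 80, 0],
    [1, 0, 0, 80, 0],
    [1, 0, 0, 80, 0],
  ],
)

```text
clock: 19.35
position: [609.9, -43.5, -5.6]
ee_rot: [0.775, -0.632, 0.001, -0.001]
contact_force: [-0.8, -0.0, 6.0]
gripper_width: 42.4
grasp_force: 61.5
```

>>> drive_tool(
  targets=[
    [1, 0, 0, -8, 0],
    [1, 0, 0, -16, 0],
    [1, 30, 0, -16, 0],
    [1, 60, 0, -16, 0],
    [1, 90, 0, -16, 0],
    [1, 115, 0, -20, 0],
    [1, 120, 0, -60, 0],
    [1, 120, 0, -110, 0],
    [1, 120, 0, -160, 0],
    [1, 120, 0, -180, 0],
    [1, 120, 0, -180, 0],
  ],
)

```text
clock: 20.45
position: [634.9, -161.7, 178.0]
ee_rot: [0.775, -0.633, 0.004, -0.003]
contact_force: [1.0, 0.5, -2.6]
gripper_width: 41.9
grasp_force: 61.5
```

```bash
python3 -c "
from h import *
to(539,405,172,0)"
```

```text
t 20.45 pos [ 634.9 -161.7  178. ] psi -78.5 q6 12 w 41.9 gf 61.5 F [ 1.   0.5 -2.6]
shift [-574.4  -19.1    4.7] roll -78.5
```

>>> drive_tool(
  targets=[
    [1, -40, -2, 0, 0],
    [1, -85, -4, 0, -6],
    [1, -130, -6, 0, -12],
    [1, -175, -8, 0, -18],
    [1, -220, -9, 0, -25],
    [1, -265, -10, 0, -32],
    [1, -310, -11, 0, -39],
    [1, -355, -12, 0, -46],
    [1, -400, -14, 0, -53],
    [1, -445, -16, 0, -60],
    [1, -490, -17, 0, -67],
    [1, -535, -18, 0, -74],
  ],
)

```text
clock: 21.65
position: [541.9, 367.5, 170.6]
ee_rot: [0.999, -0.037, -0.002, 0.001]
contact_force: [1.5, -0.0, -1.7]
gripper_width: 42.3
grasp_force: 61.5
```

```bash
python3 -c "
from h import *
to(539,405,20,0)
bars('top',200)"
```

```text
t 21.65 pos [541.9 367.5 170.6] psi -4.2 q6 38 w 42.3 gf 61.5 F [ 1.5 -0.  -1.7]
shift [ -5.1 -37.6 150.5] roll -4.2
top [365.6 286.7] c [ 315.2 -208.4] size [44, 93] yaw 126.1
top [405.  250.5] c [ 417.9 -318.2] size [37, 118] yaw 7.7
top [287.6 231.3] c [466.2  14.2] size [39, 89] yaw 16.6
top [162.9 219.4] c [494.1 371.9] size [48, 78] yaw 173.5
top [167.4 190.4] c [577.5 363.2] size [37, 46] yaw 81.4
top [225. 146.] c [709.5 201.7] size [64, 65] yaw 2.0
```

>>> drive_tool(
  targets=[
    [1, -6, -20, 30, -4],
    [1, -6, -37, 70, -4],
    [1, -6, -37, 115, -4],
    [1, -6, -37, 145, -4],
    [1, -6, -37, 160, -4],
    [1, -6, -37, 170, -4],
    [1, -6, -37, 178, -4],
    [1, -6, -37, 178, -4],
    [1, -6, -37, 178, -4],
  ],
)

```text
clock: 22.6
position: [541.3, 404.5, -3.7]
ee_rot: [1.0, -0.004, 0.001, -0.001]
contact_force: [0.1, 0.1, -0.9]
gripper_width: 41.8
grasp_force: 61.5
```

>>> drive_tool(
  targets=[
    [1, 0, 0, 2, 0],
    [1, 0, 0, 4, 0],
    [1, 0, 0, 4, 0],
  ],
)

```text
clock: 22.9
position: [540.5, 403.9, -8.9]
ee_rot: [1.0, -0.004, 0.0, -0.0]
contact_force: [-0.4, 0.3, -1.7]
gripper_width: 41.7
grasp_force: 61.5
```

>>> drive_tool(
  targets=[
    [1, 0, 0, 2, 0],
    [1, 0, 0, 4, 0],
    [1, 0, 0, 4, 0],
  ],
)

```text
clock: 23.2
position: [540.5, 403.9, -13.4]
ee_rot: [1.0, -0.004, -0.0, 0.0]
contact_force: [0.1, -0.4, -0.9]
gripper_width: 42.0
grasp_force: 61.6
```

>>> drive_tool(
  targets=[
    [1, 0, 0, 1, 0],
    [1, 0, 0, 2, 0],
    [1, 0, 0, 2, 0],
  ],
)

```text
clock: 23.5
position: [540.6, 403.9, -13.5]
ee_rot: [1.0, -0.004, 0.0, 0.0]
contact_force: [-2.6, -1.4, 6.0]
gripper_width: 41.7
grasp_force: 62.4
```

>>> drive_tool(
  targets=[
    [1, 0, 0, 1, 0],
    [1, 0, 0, 2, 0],
    [1, 0, 0, 2, 0],
  ],
)

```text
clock: 23.8
position: [540.6, 403.9, -13.6]
ee_rot: [1.0, -0.004, 0.0, 0.0]
contact_force: [-5.9, -2.7, 13.6]
gripper_width: 42.2
grasp_force: 63.2
```

The bar rests on the tray floor. I release it, rise and travel toward the second bar.

>>> drive_tool(
  targets=[
    [1, 0, 0, -3, 0],
    [0.3, 0, 0, -3, 0],
    [-1, 0, 0, -3, 0],
    [-1, 0, 0, -3, 0],
    [-1, 0, 0, -3, 0],
    [-1, 0, 0, -30, 0],
    [-1, 0, 0, -80, 0],
    [-1, 0, 0, -130, 0],
    [-1, 0, 0, -165, 0],
    [-1, -10, 45, -165, 0],
    [-1, -20, 90, -165, 0],
  ],
)

```text
clock: 24.9
position: [519.9, 314.4, 149.0]
ee_rot: [1.0, -0.003, 0.001, -0.001]
contact_force: [0.2, -0.9, -0.9]
gripper_width: 85.2
grasp_force: 0.0
```

>>> drive_tool(
  targets=[
    [-1, -10, 45, 0, 0],
    [-1, -20, 90, 0, 0],
    [-1, -25, 138, 0, 0],
    [-1, -30, 186, 0, 0],
    [-1, -35, 234, 0, 0],
    [-1, -40, 282, 0, 0],
    [-1, -50, 330, 0, 0],
    [-1, -60, 378, 0, 0],
    [-1, -70, 425, 0, 0],
    [-1, -80, 470, 0, 0],
    [-1, -80, 515, 0, 0],
    [-1, -80, 560, 0, 0],
  ],
)

```text
clock: 26.1
position: [434.6, -247.1, 148.3]
ee_rot: [1.0, -0.004, 0.0, 0.0]
contact_force: [0.7, 0.3, 0.1]
gripper_width: 85.5
grasp_force: 0.0
```

```bash
python3 -c "
from h import *
to(429,-354,30,7)
bars('top',32);bars('side',32)"
```

```text
t 26.1 pos [ 434.6 -247.1  148.3] psi -0.5 q6 100 w 85.5 gf 0.0 F [0.7 0.3 0.1]
shift [ -4.8 106.9 118.3] roll -7.5
top [177.  212.7] c [522.3 399.5] size [46, 136] yaw 178.7
side [302. 332.] c [ 409.5 -359.4] size [59, 145] yaw 8.5
side [283.  122.5] c [584.4 416.1] size [105, 138] yaw 72.7
```

>>> drive_tool(
  targets=[
    [-1, -3, 40, 20, -4],
    [-1, -5, 80, 60, -7.5],
    [-1, -5, 104, 95, -7.5],
    [-1, -5, 104, 100, -7.5],
    [-1, -5, 104, 100, -7.5],
  ],
)

```text
clock: 26.7
position: [428.1, -348.9, 46.2]
ee_rot: [0.998, 0.061, -0.002, -0.001]
contact_force: [0.3, -0.2, 0.4]
gripper_width: 85.4
grasp_force: 0.0
```

```bash
python3 -c "
from h import *
to(429,-354.5,-12,7)"
```

```text
t 26.7 pos [ 428.1 -348.9   46.2] psi 7.0 q6 119 w 85.4 gf 0.0 F [ 0.3 -0.2  0.4]
shift [ 0.4  5.8 58.2] roll -0.0
```

>>> drive_tool(
  targets=[
    [-1, 0, 5, 20, 0],
    [-1, 0, 5, 40, 0],
    [-1, 0, 5, 52, 0],
    [-1, 0, 5, 58, 0],
    [-1, 0, 5, 58, 0],
    [1, 0, 5, 58, 0],
    [1, 0, 5, 58, 0],
    [1, 0, 5, 58, 0],
    [1, 0, 5, 58, 0],
    [1, 0, 5, 58, 0],
    [1, 0, 5, 58, 0],
    [1, 0, 5, 58, 0],
  ],
)

```text
clock: 27.9
position: [430.6, -354.5, -8.9]
ee_rot: [0.998, 0.061, 0.001, 0.001]
contact_force: [0.5, 0.8, 6.3]
gripper_width: 41.6
grasp_force: 61.4
```

```bash
python3 -c "
from h import *
to(631,-154,45,-78.5)"
```

```text
t 27.9 pos [ 430.6 -354.5   -8.9] psi 7.0 q6 120 w 41.6 gf 61.4 F [0.5 0.8 6.3]
shift [ 223.6 -174.4  -53.8] roll 85.5
```

>>> drive_tool(
  targets=[
    [1, 0, 0, -15, 0],
    [1, 5, -20, -45, 0],
    [1, 15, -60, -54, 8],
    [1, 30, -100, -54, 16],
    [1, 50, -135, -54, 24],
    [1, 75, -165, -54, 32],
    [1, 100, -174, -54, 40],
    [1, 130, -174, -54, 48],
    [1, 160, -174, -54, 56],
    [1, 190, -174, -54, 64],
    [1, 215, -174, -54, 72],
    [1, 223, -174, -54, 80],
  ],
)

```text
clock: 29.1
position: [632.0, -153.8, 43.1]
ee_rot: [0.802, -0.597, 0.0, -0.0]
contact_force: [-0.4, -0.4, -2.4]
gripper_width: 42.2
grasp_force: 61.3
```

>>> drive_tool(
  targets=[
    [1, 0, 0, 0, 5.5],
    [1, 0, 0, 0, 5.5],
    [1, 0, 0, 0, 5.5],
  ],
)

```text
clock: 29.4
position: [629.2, -154.2, 43.3]
ee_rot: [0.775, -0.632, -0.001, 0.0]
contact_force: [-0.3, -0.3, -2.7]
gripper_width: 42.0
grasp_force: 61.3
```

```bash
python3 -c "
from h import *
to(609,-43.7,20,-78.5)
bars('top',90)
i=cv2.imread('/tmp/last_top.png')[130:270,250:420];j=arm.get_image('side')[150:290,270:420]
cv2.imwrite('pics/s6.png',np.hstack([cv2.resize(np.clip(k*1.6,0,255).astype('uint8'),(400,400),interpolation=2) for k in(i,j)]))"
```

```text
t 29.4 pos [ 629.2 -154.2   43.3] psi -78.4 q6 11 w 42.0 gf 61.3 F [-0.3 -0.3 -2.7]
shift [-112.3   -2.5   23.4] roll 0.1
top [177.  212.7] c [519.4 376.3] size [44, 130] yaw 179.0
top [329.5 186. ] c [ 611.4 -103.5] size [38, 79] yaw 90.9
```

View pics/s6.png

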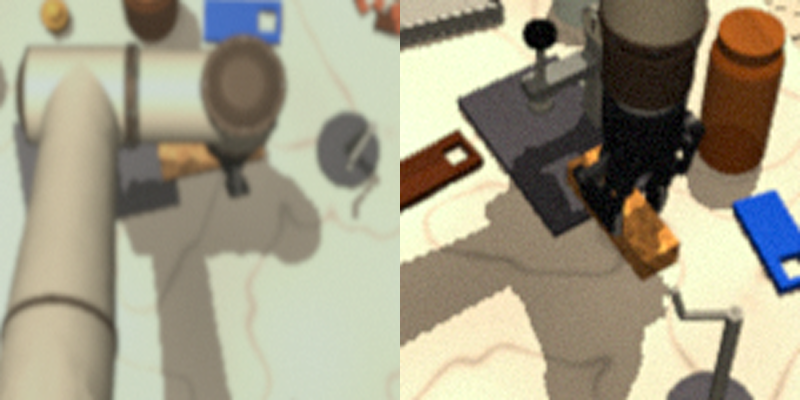

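The bar is held level, in line with the gauge base. I'll lower it and slide it under the foot.

>>> drive_tool(
  targets=[
    [1, 0, -2, 20, 0],
    [1, 0, -2, 31, 0],
    [1, -5, -2, 31, 0],
    [1, -25, -2, 31, 0],
    [1, -45, -2, 31, 0],
    [1, -65, -2, 31, 0],
    [1, -85, -2, 31, 0],
    [1, -105, -2, 31, 0],
    [1, -112, -2, 31, 0],
    [1, -112, -2, 35, 0],
    [1, -112, -2, 38, 0],
    [1, -112, -2, 38, 0],
  ],
)

```text
clock: 30.7
position: [609.0, -44.9, 5.2]
ee_rot: [0.774, -0.633, -0.0, 0.001]
contact_force: [-0.3, -0.9, -2.0]
gripper_width: 42.2
grasp_force: 61.3
```

>>> drive_tool(
  targets=[
    [1, 0, 0, 1, 0],
    [1, 0, 0, 2, 0],
    [1, 0, 0, 2, 0],
  ],
)

```text
clock: 31.0
position: [609.4, -44.5, 3.7]
ee_rot: [0.774, -0.633, -0.0, 0.0]
contact_force: [0.2, -0.3, -1.0]
gripper_width: 41.9
grasp_force: 61.3
```

>>> drive_tool(
  targets=[
    [1, 0, 0, 1, 0],
    [1, 0, 0, 2, 0],
    [1, 0, 0, 2, 0],
  ],
)

```text
clock: 31.3
position: [609.7, -44.3, 3.1]
ee_rot: [0.775, -0.632, 0.0, 0.0]
contact_force: [-1.9, -0.4, 4.9]
gripper_width: 41.8
grasp_force: 62.0
```

>>> drive_tool(
  targets=[
    [0.3, 0, 0, -1, 0],
    [-1, 0, 0, -1, 0],
    [-1, 0, 0, -1, 0],
    [-1, 0, 0, -1, 0],
    [-1, 0, 0, -1, 0],
    [-1, 0, 0, -45, 0],
    [-1, 0, 0, -90, 0],
    [-1, 0, 0, -135, 0],
    [-1, 0, 0, -180, 0],
    [1, 0, 0, -190, 0],
    [1, -35, 1, -190, 0],
    [1, -68, 1, -190, 0],
  ],
)

```text
clock: 32.5
position: [594.6, 22.6, 192.1]
ee_rot: [0.774, -0.633, 0.0, -0.0]
contact_force: [-0.5, 1.0, -0.4]
gripper_width: 44.1
grasp_force: 0.0
```

>>> drive_tool(
  targets=[
    [1, 0, 0, 0, 0],
    [1, 0, 0, 0, 0],
    [1, 0, 0, 10, 0],
    [1, 0, 0, 20, 0],
    [1, 0, 0, 30, 0],
    [1, 0, 0, 40, 0],
    [1, 0, 0, 46, 0],
    [1, 0, 0, 46, 0],
    [1, 0, 0, 46, 0],
  ],
)

```text
clock: 33.4
position: [595.2, 22.3, 146.0]
ee_rot: [0.775, -0.633, 0.0, -0.0]
contact_force: [-0.1, 0.4, 0.5]
gripper_width: 0.1
grasp_force: 0.0
```

```bash
python3 -c "
from h import *
to(594.5,22.7,118,-78.5)
bars('side',44)"
```

```text
t 33.4 pos [595.2  22.3 146. ] psi -78.5 q6 -6 w 0.1 gf 0.0 F [-0.1  0.4  0.5]
shift [-0.5  0.6 28. ] roll 0.0
side [332.9 205.2] c [607.2 -29.5] size [54, 169] yaw 100.1
side [267.4 130.6] c [516.8 372.1] size [76, 142] yaw 178.8
```

>>> drive_tool(
  targets=[
    [1, 0, 0, 5, 0],
    [1, 0, 0, 10, 0],
    [1, 0, 0, 15, 0],
    [1, 0, 0, 20, 0],
    [1, 0, 0, 25, 0],
    [1, 0, 0, 28, 0],
    [1, 0, 0, 28, 0],
    [1, 0, 0, 28, 0],
  ],
)

```text
clock: 34.25
position: [595.7, 22.6, 118.3]
ee_rot: [0.775, -0.632, 0.001, -0.001]
contact_force: [2.7, 0.2, 3.9]
gripper_width: -0.0
grasp_force: 2.0
```

>>> drive_tool(
  targets=[
    [1, 0, 0, 2, 0],
    [1, 0, 0, 4, 0],
    [1, 0, 0, 4, 0],
  ],
)

```text
clock: 34.55
position: [595.7, 22.5, 114.4]
ee_rot: [0.775, -0.632, 0.001, -0.001]
contact_force: [2.9, 1.1, 6.5]
gripper_width: -0.3
grasp_force: 3.2
```

>>> drive_tool(
  targets=[
    [1, 0, 0, 1, 0],
    [1, 0, 0, 2, 0],
    [1, 0, 0, 2, 0],
  ],
)

```text
clock: 34.85
position: [595.7, 22.5, 112.8]
ee_rot: [0.775, -0.632, 0.001, -0.001]
contact_force: [1.9, 2.1, 6.5]
gripper_width: -0.1
grasp_force: 3.5
```

The jump at a travel of about 26 mm is the 32 mm bar. I'll press 1 mm more and hold, then let the knob rise and return.

>>> drive_tool(
  targets=[
    [1, 0, 0, 1, 0],
    [1, 0, 0, 1.5, 0],
    [1, 0, 0, 1.5, 0],
    [1, 0, 0, 1.5, 0],
    [1, 0, 0, 1.5, 0],
    [1, 0, 0, 1.5, 0],
    [1, 0, 0, 1.5, 0],
    [1, 0, 0, 1.5, 0],
  ],
)

```text
clock: 35.65
position: [595.7, 22.5, 111.5]
ee_rot: [0.775, -0.632, 0.001, -0.001]
contact_force: [1.5, 1.2, 8.1]
gripper_width: 0.1
grasp_force: 3.8
```

>>> drive_tool(
  targets=[
    [1, 0, 0, -8, 0],
    [1, 0, 0, -20, 0],
    [1, 0, 0, -36, 0],
    [1, 0, 0, -60, 0],
    [1, 0, 0, -80, 0],
    [-1, 30, 0, -80, 0],
    [-1, 68, -1, -80, 0],
    [-1, 68, -1, -80, 0],
    [-1, 68, -1, -80, 0],
    [-1, 68, -1, -50, 0],
    [-1, 68, -1, 0, 0],
    [-1, 68, -1, 30, 0],
  ],
)

```text
clock: 36.85
position: [606.0, -43.2, 76.8]
ee_rot: [0.774, -0.633, -0.003, 0.002]
contact_force: [-0.9, 0.1, -0.6]
gripper_width: 85.5
grasp_force: 0.0
```

```bash
python3 -c "
from h import *
to(609.5,-44.3,2,-78.5)"
```

```text
t 36.85 pos [606.  -43.2  76.8] psi -78.5 q6 0 w 85.5 gf 0.0 F [-0.9  0.1 -0.6]
shift [ 1.9 -3.7 74.8] roll 0.0
```

>>> drive_tool(
  targets=[
    [-1, 0, 0, 30, 0],
    [-1, 0, 0, 55, 0],
    [-1, 0, 0, 70, 0],
    [-1, 0, 0, 77, 0],
    [-1, 0, 0, 77, 0],
    [1, 0, 0, 77, 0],
    [1, 0, 0, 77, 0],
    [1, 0, 0, 77, 0],
    [1, 0, 0, 77, 0],
    [1, 0, 0, 77, 0],
    [1, 0, 0, 77, 0],
    [1, 0, 0, 77, 0],
  ],
)

```text
clock: 38.05
position: [610.4, -43.9, 5.0]
ee_rot: [0.775, -0.632, 0.001, -0.001]
contact_force: [-1.5, 1.0, 5.5]
gripper_width: 41.3
grasp_force: 61.2
```

>>> drive_tool(
  targets=[
    [1, 0, 0, -6, 0],
    [1, 0, 0, -12, 0],
    [1, 30, 0, -12, 0],
    [1, 60, 0, -12, 0],
    [1, 90, 0, -12, 0],
    [1, 115, 0, -20, 0],
    [1, 120, 0, -60, 0],
    [1, 120, 0, -110, 0],
    [1, 120, 0, -160, 0],
    [1, 120, 0, -178, 0],
    [1, 120, 0, -178, 0],
  ],
)

```text
clock: 39.15
position: [635.3, -162.0, 185.9]
ee_rot: [0.774, -0.633, 0.003, -0.002]
contact_force: [0.0, -0.4, -2.7]
gripper_width: 41.6
grasp_force: 61.4
```

```bash
python3 -c "
from h import *
to(539,308,180,0)"
```

```text
t 39.15 pos [ 635.3 -162.   185.9] psi -78.5 q6 12 w 41.6 gf 61.4 F [ 0.  -0.4 -2.7]
shift [-479.8    0.6    4.8] roll -78.5
```

>>> drive_tool(
  targets=[
    [1, -40, 0, 0, -4],
    [1, -80, 0, 0, -10],
    [1, -120, 0, 0, -17],
    [1, -162, 0, 0, -24],
    [1, -204, 0, 0, -31],
    [1, -246, 0, 0, -38],
    [1, -288, 0, 0, -45],
    [1, -330, 0, 0, -52],
    [1, -372, 0, 0, -59],
    [1, -414, 0, 0, -66],
    [1, -450, 0, 0, -73],
    [1, -480, 0, 0, -78.5],
  ],
)

```text
clock: 40.35
position: [535.6, 309.9, 178.7]
ee_rot: [1.0, 0.003, -0.002, 0.001]
contact_force: [0.3, 0.1, -1.7]
gripper_width: 41.5
grasp_force: 61.4
```

>>> drive_tool(
  targets=[
    [1, 0, 0, 0, 0],
    [1, 0, 0, 0, 0],
  ],
)

```text
clock: 40.55
position: [536.2, 308.5, 179.0]
ee_rot: [1.0, 0.0, -0.002, 0.001]
contact_force: [-0.7, -0.0, -2.7]
gripper_width: 41.3
grasp_force: 61.4
```

```bash
python3 -c "
from h import *
to(539,308,8,0)
bars('top',200);bars('side',28)"
```

```text
t 40.55 pos [536.2 308.5 179. ] psi 0.0 q6 45 w 41.3 gf 61.4 F [-0.7 -0.  -2.7]
shift [  3.4   0.  171. ] roll 0.0
top [365.6 286.7] c [ 315.2 -208.4] size [44, 93] yaw 126.1
top [287.6 231.3] c [466.3  14. ] size [38, 89] yaw 16.1
top [179.9 221.4] c [489.2 322.6] size [61, 79] yaw 0.3
top [225. 145.] c [712.5 201.8] size [64, 65] yaw 2.3
side [267.4 130.5] c [520.4 393.4] size [76, 145] yaw 178.8
```

>>> drive_tool(
  targets=[
    [1, 2, 0, 45, 0],
    [1, 2, 2, 90, 0],
    [1, 2, 2, 130, 0],
    [1, 2, 2, 155, 0],
    [1, 2, 2, 168, 0],
    [1, 2, 2, 176, 0],
    [1, 2, 2, 176, 0],
    [1, 2, 2, 176, 0],
  ],
)

```text
clock: 41.45
position: [540.6, 307.2, 6.8]
ee_rot: [1.0, 0.0, 0.001, -0.001]
contact_force: [-0.2, 0.5, -1.0]
gripper_width: 41.7
grasp_force: 61.4
```

>>> drive_tool(
  targets=[
    [1, 0, 0, 2, 0],
    [1, 0, 0, 4, 0],
    [1, 0, 0, 4, 0],
  ],
)

```text
clock: 41.75
position: [539.6, 306.8, 1.7]
ee_rot: [1.0, 0.0, 0.0, -0.0]
contact_force: [0.0, 0.8, -2.2]
gripper_width: 41.1
grasp_force: 61.4
```

>>> drive_tool(
  targets=[
    [1, 0, 0, 1, 0],
    [1, 0, 0, 2, 0],
    [1, 0, 0, 2, 0],
  ],
)

```text
clock: 42.05
position: [539.5, 306.6, -0.8]
ee_rot: [1.0, 0.0, -0.0, 0.0]
contact_force: [-0.2, -1.0, -2.2]
gripper_width: 41.6
grasp_force: 61.4
```

>>> drive_tool(
  targets=[
    [1, 0, 0, 1, 0],
    [1, 0, 0, 2, 0],
    [1, 0, 0, 2, 0],
  ],
)

```text
clock: 42.35
position: [539.6, 306.7, -2.7]
ee_rot: [1.0, 0.0, -0.0, 0.0]
contact_force: [-0.3, 0.7, -1.7]
gripper_width: 41.6
grasp_force: 61.5
```

>>> drive_tool(
  targets=[
    [1, 0, 0, 1, 0],
    [1, 0, 0, 2, 0],
    [1, 0, 0, 2, 0],
  ],
)

```text
clock: 42.65
position: [539.7, 306.7, -3.0]
ee_rot: [1.0, 0.0, 0.0, 0.0]
contact_force: [-2.6, -0.7, 6.4]
gripper_width: 41.6
grasp_force: 62.4
```

The second bar is on the tray floor. I release it and head for the dark tally.

>>> drive_tool(
  targets=[
    [1, 0, 0, -1, 0],
    [0.3, 0, 0, -1, 0],
    [-0.5, 0, 0, -1, 0],
    [-0.5, 0, 0, -1, 0],
    [-0.5, 0, 0, -1, 0],
    [-0.5, 0, 0, -30, 0],
    [-0.5, 0, 0, -80, 0],
    [-0.5, 0, 0, -120, 0],
    [-0.5, -20, 40, -120, 0],
    [-0.5, -40, 85, -120, -7],
    [-0.5, -60, 130, -120, -15],
  ],
)

```text
clock: 43.75
position: [478.8, 175.6, 115.5]
ee_rot: [0.991, 0.134, 0.0, -0.0]
contact_force: [0.8, -0.4, 0.9]
gripper_width: 63.8
grasp_force: 0.0
```

```bash
python3 -c "
from h import *
to(445,26,60,15.6)
bars('top',32);bars('side',36);bars('top',12)"
```

```text
t 43.75 pos [478.8 175.6 115.5] psi 15.4 q6 67 w 63.8 gf 0.0 F [ 0.8 -0.4  0.9]
shift [-72.3 135.3  55.4] roll -0.2
top [287.2 231.3] c [466.8  32.8] size [47, 103] yaw 15.4
top [177.2 207.3] c [540.1 399.9] size [45, 100] yaw 178.7
side [284.2 143.1] c [554.8 296. ] size [69, 82] yaw 76.6
top [287.4 231.3] c [467.1  34.1] size [46, 104] yaw 15.4
top [177.1 209.3] c [534.5 407.8] size [46, 116] yaw 178.4
```

>>> drive_tool(
  targets=[
    [-0.5, -25, 45, 0, 0],
    [-0.5, -50, 90, 0, 0],
    [-0.5, -72, 135, 20, 0],
    [-0.5, -72, 135, 60, 0],
    [-0.5, -72, 135, 95, 0],
    [-0.5, -72, 135, 115, 0],
    [-0.5, -72, 135, 125, 0],
    [-0.5, -72, 135, 135, 0],
    [-0.5, -72, 135, 140, 0],
    [-0.5, -72, 135, 140, 0],
  ],
)

```text
clock: 44.9
position: [445.5, 28.0, -24.7]
ee_rot: [0.991, 0.131, 0.0, -0.0]
contact_force: [0.2, -0.5, 0.2]
gripper_width: 64.2
grasp_force: 0.0
```

```bash
python3 -c "
from h import *
to(445,26.3,-37,15.6)
bars('top',32);bars('side',36)
a=cv2.imread('/tmp/last_side.png')[40:240,150:350]
cv2.imwrite('pics/s7.png',np.hstack([cv2.resize(np.clip(k*1.6,0,255).astype('uint8'),(600,600),interpolation=2) for k in(a,)]))"
```

```text
t 44.9 pos [445.5  28.  -24.7] psi 15.0 q6 80 w 64.2 gf 0.0 F [ 0.2 -0.5  0.2]
shift [-0.9  1.5 12.3] roll -0.6
top [205.5 214. ] c [519.5 304.7] size [46, 134] yaw 179.8
top [177.  212.7] c [522.3 399.5] size [46, 136] yaw 178.7
```

View pics/s7.png

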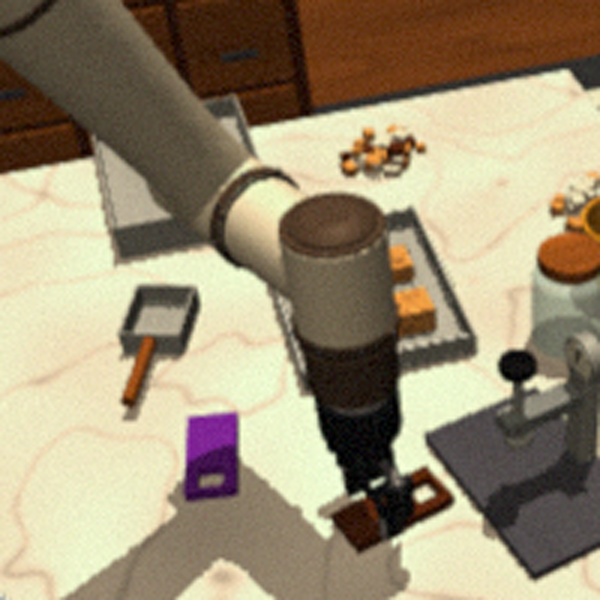

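Both bars lie in the tray, and the fingers straddle the tally near its middle with the eye free at crop (425,492). I'll step down until the fingertips touch the counter.

>>> drive_tool(
  targets=[
    [-0.45, 0, 1, 3, 0],
    [-0.45, 0, 1, 6, 0],
    [-0.45, 0, 1, 9, 0],
    [-0.45, 0, 1, 9, 0],
  ],
)

```text
clock: 45.4
position: [445.1, 26.5, -33.9]
ee_rot: [0.991, 0.131, -0.0, 0.0]
contact_force: [0.6, -0.6, -0.0]
gripper_width: 61.8
grasp_force: 0.0
```

>>> drive_tool(
  targets=[
    [-0.45, 0, 0, 1.5, 0],
    [-0.45, 0, 0, 3, 0],
    [-0.45, 0, 0, 3, 0],
  ],
)

```text
clock: 45.7
position: [445.2, 26.6, -36.8]
ee_rot: [0.991, 0.131, -0.0, 0.0]
contact_force: [0.2, -0.7, -1.1]
gripper_width: 61.6
grasp_force: 0.0
```

>>> drive_tool(
  targets=[
    [-0.45, 0, 0, 1.5, 0],
    [-0.45, 0, 0, 2, 0],
    [-0.45, 0, 0, 2, 0],
  ],
)

```text
clock: 46.0
position: [445.4, 26.7, -38.4]
ee_rot: [0.991, 0.131, 0.0, 0.0]
contact_force: [-1.4, 0.1, 2.2]
gripper_width: 61.9
grasp_force: 1.6
```

Counter contact is at a reported z of about -38. I raise slightly and close on the tally.

>>> drive_tool(
  targets=[
    [-0.45, 0, 0, -3, 0],
    [1, 0, 0, -3, 0],
    [1, 0, 0, -3, 0],
    [1, 0, 0, -3, 0],
    [1, 0, 0, -3, 0],
    [1, 0, 0, -3, 0],
    [1, 0, 0, -3, 0],
    [1, 0, 0, -3, 0],
  ],
)

```text
clock: 46.8
position: [445.7, 26.8, -34.8]
ee_rot: [0.991, 0.131, 0.0, -0.0]
contact_force: [-2.2, 0.4, 8.3]
gripper_width: 50.5
grasp_force: 61.9
```

```bash
python3 -c "
from h import *
to(540,-261,180,-36.6)"
```

```text
t 46.8 pos [445.7  26.8 -34.8] psi 15.1 q6 81 w 50.5 gf 61.9 F [-2.2  0.4  8.3]
shift [  16.4  302.4 -214.7] roll 51.7
```

The tally is gripped, at 50.5 mm. I lift it and carry it to above the hook tip with the eye end toward the post.

>>> drive_tool(
  targets=[
    [1, 0, 0, -30, 0],
    [1, 0, 0, -75, 0],
    [1, 0, 0, -120, 0],
    [1, 0, 0, -165, 0],
    [1, 0, 20, -205, 0],
    [1, 4, 60, -215, 8],
    [1, 8, 105, -215, 16],
    [1, 12, 150, -215, 24],
    [1, 16, 195, -215, 32],
    [1, 20, 240, -215, 40],
    [1, 23, 280, -215, 48],
    [1, 23, 312, -215, 51.7],
  ],
)

```text
clock: 48.0
position: [548.6, -270.9, 178.5]
ee_rot: [0.948, -0.317, -0.001, -0.0]
contact_force: [-0.4, -0.2, -0.2]
gripper_width: 50.0
grasp_force: 63.1
```

>>> drive_tool(
  targets=[
    [1, 0, 0, 0, 0],
    [1, 0, 0, 0, 0],
    [1, 0, 0, 0, 0],
  ],
)

```text
clock: 48.3
position: [547.9, -267.9, 179.2]
ee_rot: [0.949, -0.314, -0.0, -0.0]
contact_force: [-0.1, 0.2, 0.1]
gripper_width: 50.5
grasp_force: 63.1
```

```bash
python3 -c "
from h import *
to(549.8,-268.7,165,-36.6)
p=arm.read_state()['position'];e=p+[57.5*.803,-57.5*.596,41]
a=arm.get_image('side');b=arm.get_image('top')
print('eye exp side',(proj('side',e)-[330,220])*5,'top',(proj('top',e)-[350,150])*5)
print('tip',(proj('side',[595.5,-303.2,184])-[330,220])*5,(proj('top',[595.5,-303.2,184])-[350,150])*5)
cv2.imwrite('pics/s8.png',np.hstack([cv2.resize(np.clip(k*1.6,0,255).astype('uint8'),(400,400),interpolation=2) for k in(a[220:300,330:410],b[150:230,350:430])]))"
```

```text
t 48.3 pos [ 547.9 -267.9  179.2] psi -36.6 q6 64 w 50.5 gf 63.1 F [-0.1  0.2  0.1]
shift [ 2.  -0.5 14.2] roll -0.0
eye exp side [[218.07763294 105.66832108]] top [[253.24885952 186.69289329]]
tip [[214.00423083 155.50347843]] [[242.7722242  191.95533653]]
```

View pics/s8.png

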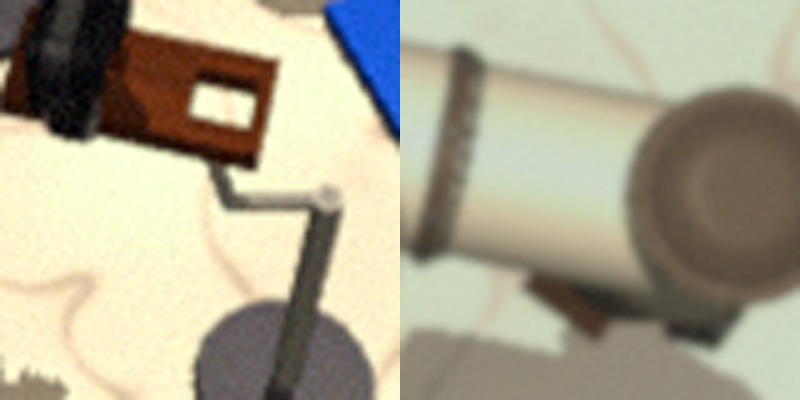

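In the side crop the tally is level, with its eye at (225,102), just above the hook tip and within about 1.5 px of the expected (218,106). A quick ray gives the correction.

```bash
python3 -c "
from h import *
for z in(217,220,224):print(ray('side',[(330+225/5,220+102/5)],z).round(1))
i=cv2.imread('pics/s8.png')"
```

```text
[[ 599.  -299.4  217. ]]
[[ 597.8 -301.3  220. ]]
[[ 596.1 -303.9  224. ]]
```

>>> drive_tool(
  targets=[
    [1, 0, 1, 8, 0],
    [1, 0, 1, 16, 0],
    [1, 0, 1, 22, 0],
    [1, 0, 1, 28, 0],
    [1, 0, 1, 34, 0],
    [1, 1, 1, 38, 0],
    [1, 1, 1, 38, 0],
  ],
)

```text
clock: 49.1
position: [548.3, -270.1, 140.5]
ee_rot: [0.949, -0.315, -0.001, 0.0]
contact_force: [-0.8, -0.5, -1.2]
gripper_width: 50.4
grasp_force: 63.1
```

>>> drive_tool(
  targets=[
    [1, 1, 0, 3, 0],
    [1, 2, 0, 6, 0],
    [1, 3, 0, 9, 0],
    [1, 3, 0, 11, 0],
    [1, 3, 0, 11, 0],
  ],
)

```text
clock: 49.6
position: [550.8, -271.9, 130.0]
ee_rot: [0.949, -0.315, -0.0, -0.0]
contact_force: [0.2, 0.3, -0.5]
gripper_width: 50.3
grasp_force: 63.1
```

>>> drive_tool(
  targets=[
    [1, 0, 0, 2, 0],
    [1, 0, 0, 4, 0],
    [1, 0, 0, 5, 0],
    [1, 0, 0, 5, 0],
  ],
)

```text
clock: 50.0
position: [551.2, -272.0, 125.7]
ee_rot: [0.949, -0.315, 0.0, 0.0]
contact_force: [-0.5, 0.6, 0.5]
gripper_width: 50.4
grasp_force: 63.2
```

```bash
python3 - <<'E'
from h import *
to(550,-270,130,-36.6)
i=arm.get_image('side');hsv=cv2.cvtColor(i,cv2.COLOR_BGR2HSV)
c=hsv[238:268:2,362:396:2]
m=cv2.inRange(hsv,(0,100,20),(15,255,120))
for y in range(232,274,1):print(y,''.join('#' if m[y,x] else ('.' if i[y,x].mean()>100 else 'o') for x in range(345,405)))
E
```

```text
t 50.0 pos [ 551.2 -272.   125.7] psi -36.7 q6 65 w 50.4 gf 63.2 F [-0.5  0.6  0.5]
shift [-2.1 -0.9 -4.3] roll -0.1
232 oooooooooooooo........................................oooooo
233 ooooooooooooo..........................................ooooo
234 ooooooooooooo...........................................oooo
235 ooooooooooooo...........................................oooo
236 oooooooooooo.............................................ooo
237 oooooooooooo.............................................ooo
238 oooooooooooo..............................................oo
239 oooooooooooo...............................................o
240 oooooo#ooooo...............................................o
241 oooooooooo##o...............................................
242 oooooooooo######oo..........................................
243 oooooooooo###########o......................................
244 oooooooooo###############oo.................................
245 oooooooooo###################ooo............................
246 ooooooooo#########################oo........................
247 oooo
[... 1046 characters left out ...]
.ooo#######################..........oooooo.......
264 ...............ooo##################o.........ooooooo.......
265 ...................ooo##############o.........ooooooo.......
266 .......................oo###########o.........ooooooo.......
267 ............................ooo#o##o..........oooooo........
268 ................................oooo.........ooooooo........
269 .............................................ooooooo........
270 .............................................ooooooo........
271 .............................................oooooo.........
272 .............................................oooooo.........
273 ............................................ooooooo.........
```

The hook tip shows through the tally's eye, so I let go.

>>> drive_tool(
  targets=[
    [-0.2, 0, 0, 0, 0],
    [-0.6, 0, 0, 0, 0],
    [-1, 0, 0, 0, 0],
    [-1, 0, 0, 0, 0],
    [-1, 0, 0, 0, 0],
    [-1, 0, 0, -10, 0],
    [-1, -5, 0, -50, 0],
    [-1, -30, 0, -95, 0],
    [-1, -70, 0, -130, 0],
    [-1, -110, 0, -130, 0],
    [-1, -150, 0, -130, 0],
    [-1, -150, 0, -130, 0],
  ],
)

```text
clock: 51.25
position: [427.2, -180.6, 257.3]
ee_rot: [0.949, -0.314, 0.001, -0.001]
contact_force: [1.5, -0.3, 1.0]
gripper_width: 85.2
grasp_force: 0.0
```

>>> drive_tool(
  targets=[
    [-1, 0, 0, 0, 0],
    [-1, 0, 0, 0, 0],
    [-1, 0, 0, 0, 0],
    [-1, 0, 0, 0, 0],
    [-1, 0, 0, 0, 0],
    [-1, 0, 0, 0, 0],
    [-1, 0, 0, 0, 0],
    [-1, 0, 0, 0, 0],
    [-1, 0, 0, 0, 0],
    [-1, 0, 0, 0, 0],
  ],
)

```text
clock: 52.25
position: [430.7, -182.3, 255.5]
ee_rot: [0.949, -0.315, 0.0, 0.0]
contact_force: [-0.3, 0.7, -0.8]
gripper_width: 85.5
grasp_force: 0.0
```

```bash
python3 - <<'E'
from h import *
to(550,-270,130,-36.6);bars('top',32);bars('side',36)
i=arm.get_image('side');hsv=cv2.cvtColor(i,cv2.COLOR_BGR2HSV)
m=cv2.inRange(hsv,(0,100,20),(15,255,120))
for y in range(244,306,2):print(y,''.join('#' if m[y,x] else ('.' if i[y,x].mean()>100 else 'o') for x in range(345,405)))
print(proj('side',[603.8,-308.3,150]), [ (proj('side',[594.5,22,174])).round(1)])
k=cv2.cvtColor(i,cv2.COLOR_BGR2GRAY)[150:175,310:335]; ys,xs=np.where(k<25);print('knob dark centroid',xs.mean()+310,ys.mean()+150)
k=cv2.cvtColor(cv2.imread('pics/side0.png'),cv2.COLOR_BGR2GRAY)[150:175,310:335]; ys,xs=np.where(k<25);print('at start',xs.mean()+310,ys.mean()+150)
E
```

```text
t 52.25 pos [ 430.7 -182.3  255.5] psi -36.7 q6 56 w 85.5 gf 0.0 F [-0.3  0.7 -0.8]
shift [148.   -0.9 125.5] roll -0.1
top [205.5 214. ] c [519.5 304.7] size [46, 134] yaw 179.8
top [177.  212.6] c [522.5 399.6] size [46, 136] yaw 179.0
244 ............................................................
246 ............................................................
248 ......................................####o.................
250 .....................................o#####.................
252 ..........................oooo.......#####o.................
254 ...........................ooo......o#####o.................
256 ...........................oooo.....######o.................
258 ............................oooo...o#####oo.......oo........
260 .............................oooooo######ooooooo..o.........
262 .................................o########o...oooooooo......
264 ..................................########o...ooooooo.......
266 .................................o########o...ooooooo.......
268 .................................oo####o#oo..ooooooo........
270 .............
[... 610 characters left out ...]
#oooooooooooooooooo...
290 .........................oooooooo####o#ooooooooooooooooooo..
292 ........................ooooooooo#####ooooooooooooooooooooo.
294 ........................oooooooooooooooooooooooooooooooooooo
296 .......................ooooooooooooooooooooooooooooooooooooo
298 ........................oooooooooooooooooooooooooooooooooooo
300 ........................oooooooooooooooooooooooooooooooooooo
302 ........................oooooooooooooooooooooooooooooooooooo
304 .........................oooooooooooooooooooooooooooooooooo.
[[375.67851202 260.50141008]] [array([[322.2, 160.8]])]
knob dark centroid 322.14130434782606 161.7826086956522
at start 322.0851063829787 161.69148936170214
```

The tally hangs with the hook bar passing through its eye, about 2 cm from the seat. Both bars are flat in the tray and the knob is back up, so I'm handing in.

```bash
python3 -c "
from bench import arm
print(arm.job_done())"
```

```text
the job is handed in; nothing more can be done
None
```

I gauged both bars on the counter, the 24 mm first and then the 32 mm (the 16 mm bar was absent), laid them flat in the steel tray, hung the dark wooden tally on the hook, and handed the job in at about 52 s; the hand-in returned no verdict.

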